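# Probe-test a wound coil on its jig and move it to the tested tray

## Robot

A 6-joint arm with a two-finger parallel gripper is mounted at the origin on the work surface. World frame = base frame: x ahead of the robot, y to its left, z up, the work surface at z = 0. Lengths are in m, angles in rad, forces in N, time in s.
With the tool pointing down it reaches from about 0.35 to 0.85 m from the base axis. Payload 8.1 kg.
Tool frame: the origin (TCP) lies at the very end of the fingers, on their centre line; the grasp point (between the pads) lies 19 mm behind it (robot.pinch_z is the z of the grasp point in the tool frame, in m); z points along the fingers, y is the direction in which the jaws open and shut (so a half turn about z gives the same grasp; the last joint's range is limited). The gripper opens to 93 mm and grips with 3 to 60 N. Pads are 15 mm wide; open, the fingers measure 128 mm over their backs; the gripper's body (75 mm by 188 mm) begins 65 mm behind the grasp point.
Start: joints at [1.171, 0.13, 1.488, -0, 1.523, -0.085], TCP at [0.186, 0.571, 0.219] pointing down, gripper open.
Joint ranges: [-2.96, 2.96], [-0.89, 2.26], [0.02, 2.5], [-1.34, 4.48], [0, 2.73], [-2.66, 2.66]. Speed limits (rad/s): [2.39, 2.39, 2.79, 3.14, 3.14, 3.14].

## Interface

Orientations are given as a rotation vector (axis times angle).
In Python, from plant import robot gives the robot as it stands.
- The arm moves only by the tool drive_tool, never from a script. Its argument "steps" is a list of rows, each an object of numbers: "jaw": the opening, from 0 (shut) to 1 (fully open); "tx", "ty", "tz": the shift along the tool's x, y, z scaled (see below); "turn": the turn about the tool's z scaled (see below). A call has 1 to 12 rows; each row is the pose to reach, as a shift and turn from the pose commanded when the call began, along the tool's axes at that moment, turning the shorter way round; what a row does not reach only later rows make up. The controller multiplies each number of a shift by 0.3 m and each number of a turn by 180 degrees. A row lasts 1/10 s, in which the tool goes at most 50 mm and 8.59 degrees, less where a joint would pass 70% of its speed; a pose out of reach is approached as far as the arm can. A call with a number of a shift or a turn outside -1 to 1 is refused whole. A call with a gripper value outside its range is refused whole. The fingers move at their own pace and stop on an object; "force" is the grip in N (left out, the last holds). Time passes only in rows, so rows that repeat a pose let the fingers close. It gives the time, the measured TCP pose, the force and the opening at its end, in the units of the state.
- robot.read_state(): the state, without advancing time (a new reading comes with each control period).
- robot.read_camera(name): name is "scene" or "side" or "wrist"; returns (picture, depth): 400x640x3 uint8, blue, green, red; 400x640 float32, m along the optical axis (not along the pixel's ray), 0 where there is no reading.
- robot.get_calibration(name): a dict with "fx", "fy", "cx", "cy" (pixels), "k1" (the pictures are not rectified: a ray, as slopes to the right and down, at radius r is drawn at 1 + k1 r^2 times it, then the intrinsics apply), "eye" and "attitude" of the camera in the world. Camera axes: x right, y down, z forward; pixel columns grow to the right and rows downward; lengths in m; the calibration is good to about 2 mm. A picture is of the moment at which its call begins: read the wrist's pose just before it. get_calibration takes no time and is no camera call; for the wrist camera it gives the pose at the moment of the call.
- robot.close_job(): hands the job in, once; it reports no verdict.
The state is a dict: "t": time; "q": joint angles; "dq": joint speeds; "joint_torque": joint torques, N m; "tool_pos": TCP position; "orientation": TCP orientation; "force": force on the tool from outside, world axes, zero at the start; "wrist_torque": the same for the moment, N m; "opening": finger opening in m.
Only numpy, scipy, OpenCV 4.12 (cv2) and the standard library are available. Lean on these libraries where they do the work, as an engineer would, in place of code of your own. Each camera call takes 0.05 s, during which the arm holds its last target.

## Task

Pick up the orange test probe and, with its tip, gently press down the sprung brass pad in the red terminal by about 2 mm and then the one in the blue terminal, half a second each, without pressing the yellow one. Lay the probe back in its cradle, then slide the copper coil straight up off the jig's spindle and set it down upright in the green tray. Leave everything else where it is.

Things in the scene. Friction and masses are not known exactly. Their poses are not given: they have to be found in the camera images.
- probe_center (a point): centre of the probe's handle, half-way up (14 mm above its underside). The probe is a pen-type tester 173 mm long: a flat-sided orange handle 110 long x 26 wide x 28 high mm, then a black cone 26 mm long, then a steel needle 5 mm thick ending in a brass ball. Axes: x along the probe towards its tip, y across the handle, z up. 110 g, balanced near this point. It lies level in the cradle at the start, its underside 32 mm above the bench
- probe_tip (a point): centre of the probe's brass tip ball (radius 3.5 mm), 115 mm from the handle's centre along the probe's x, on the handle's axis
- probe: the probe; origin under the middle of the handle on its underside, 14 mm below probe_center; x towards the tip
- cradle: the probe's fixed cradle: a dark steel base 130 x 70 x 8 mm with two black rests, each 12 mm thick, centred 42 mm either side of the middle along x; the probe's handle lies on them along the cradle's x, 32 mm above the bench, between flared cheeks 32 mm apart below and 42 mm apart at their top, 51 mm above the bench; between the rests there are 72 mm free for the fingers. Origin: centre of its underside; z up
- cradle_seat (a point): where the handle's centre is when the probe is home in the cradle, 46 mm above the bench; x along the seat. At the start the probe's x (tip) points along this x, roughly towards the robot
- jig: fixed coil test jig: a grey plate 180 (x) x 200 (y) x 16 mm; the spindle stands 45 mm from its centre towards -x (the robot's side), the terminals in a row along y 50 mm towards +x. Origin: centre of its underside
- spindle_top (a point): top of the upright steel spindle, 18 mm thick with a tapered end, 56 mm tall above the plate (72 mm above the bench)
- red_term: red test terminal standing on the jig's far half, fixed: a round red plastic collar 42 mm outside, 36 mm inside, 12 mm tall, with a round brass contact pad 24 mm across sunk in it (pad top 4 mm above the plate, 8 mm below the collar's rim). The first to be pressed. Origin: centre of its underside, on the plate; z up. The three terminals (red, blue, yellow) stand 60 mm apart in a row, in an order that varies.
- blue_term: blue test terminal standing on the jig's far half, fixed: a round blue plastic collar 42 mm outside, 36 mm inside, 12 mm tall, with a round brass contact pad 24 mm across sunk in it (pad top 4 mm above the plate, 8 mm below the collar's rim). The second to be pressed. Origin: centre of its underside, on the plate; z up. The three terminals (red, blue, yellow) stand 60 mm apart in a row, in an order that varies.
- red_top (a point): centre of the red terminal's pad surface, pad at rest, 20 mm above the bench; a probe needs to come in slanted about 40 degrees below level, from any side: laid flatter, its needle meets the collar's rim
- blue_top (a point): the same for the blue terminal
- yellow_top (a point): the same for the yellow terminal, which is like the other two in all but its yellow collar and is not to be pressed
- red_pad (a joint): how far the red terminal's brass pad is pushed down, m: 0 at rest, 0.004 at its stop; spring force 1.5 N at the start of travel, 3.5 N at the stop
- blue_pad (a joint): how far the blue terminal's brass pad is pushed down, m: 0 at rest, 0.004 at its stop; spring force 1.5 N at the start of travel, 3.5 N at the stop
- yellow_pad (a joint): how far the yellow terminal's brass pad is pushed down, m: 0 at rest, 0.004 at its stop; spring force 1.5 N at the start of travel, 3.5 N at the stop
- coil_center (a point): centre of the coil, half-way up (38.5 mm above its underside). The coil stands on the jig plate around the spindle: two white flanges 76 mm across and 5 mm thick (undersides 0 and 40 mm above its foot), copper winding 64 mm across between them, and on top a white round hub 40 mm across from 45 to 77 mm above the foot, to be gripped from above. A 24 mm bore goes right through. 0.2 to 0.4 kg; z is the bore's axis
- tray: fixed green open tray 150 x 150 x 25 mm, walls and floor 5 mm thick. Origin: centre of its underside
- tape: bystander, to be left alone: roll of blue tape standing flat, ring 100 mm across, 45 mm tall
- battery: bystander, to be left alone: black and yellow tool battery pack 110 x 75 x 68 mm
- driver: bystander, to be left alone: screwdriver lying on the bench on the robot's side of the jig
- jar: bystander, to be left alone: glass jar with steel lid, 60 mm across, 70 mm tall
- can: bystander, to be left alone: red spray can, 66 mm across, 190 mm tall
- wrench: bystander, to be left alone: steel wrench lying beyond the jig
- mug: bystander, to be left alone: blue mug, 80 mm across, 90 mm tall
Not all that is in view belongs to the job. What is shaped like the part that bears coil_center but brown or turquoise is not meant.

How it is judged:
By the outcome, as a careful person would: the job done as asked, in the order asked, and still so for the second after the job is handed in, with the robot touching nothing.
It also fails if it takes over 61 s, if anything falls off the work surface, if the arm or the gripper's body presses on something with over 40 N, if the wrist force passes 120 N, or if a joint passes its speed limit or range.

## Working session

There is one attempt and no reset: what is moved stays moved. The work goes in short steps, Python scripts to look and compute and a tool call to move; the robot and the scene stay as the last step left them, time stands still between calls to the robot, and variables do not carry over. Pictures are saved under pics/ and viewed, and the job is handed in when it is done.

Besides the shell and the picture viewer there is one more tool, called as a command line: name --argument value ..., lists and objects as JSON in quotes. drive_tool: Moves the arm, as the interface text tells. Its arguments: {"type":"object","properties":{"steps":{"type":"array"},"force":{"type":"number"}},"required":["steps"]}

```bash
ls; mkdir -p pics
python3 - <<'E'
from plant import robot
import cv2,json
print(robot.read_state()); print(robot.pinch_z)
for n in ["scene","side","wrist"]:
    c=robot.get_calibration(n); print(n,c)
    im,d=robot.read_camera(n); cv2.imwrite(f"pics/{n}0.png",im)
    import numpy as np; np.save(f"pics/{n}0d.npy",d)
E
```

```text
pics
{'t': 0.0, 'q': array([ 1.17060401e+00,  1.31141340e-01,  1.48928130e+00, -1.48895506e-05,
        1.52298128e+00, -8.53596800e-02]), 'dq': array([-2.42697742e-05,  1.25721516e-03, -6.34416625e-04, -8.48742598e-04,
       -1.34543077e-03, -2.18160742e-04]), 'joint_torque': array([-4.72537329e-05, -5.59850371e+01, -4.91758204e+01,  7.65574817e-02,
        3.57308064e-02, -1.11996906e-04]), 'tool_pos': array([0.18553461, 0.56999937, 0.21759817]), 'orientation': array([-4.92430737e-01, -3.10233198e+00,  2.76693866e-03]), 'force': array([ 0.79562633, -0.81241385, -0.70571595]), 'wrist_torque': array([0.01060754, 0.03833793, 0.0254883 ]), 'opening': 0.09278975660665642}
-0.0188
scene {'fx': 426.60602590261675, 'fy': 426.60602590261675, 'cx': 314.3259195690089, 'cy': 194.49502876204662, 'k1': 0.03336389953008368, 'eye': array([ 1.00877472, -0.53062951,  1.1826437 ]), 'attitude': array([-2.36949124, -0.9222094 ,  0.29458254])}
side {'fx': 371.23917774201806, 'fy': 371.23917774201806, 'cx': 319.0287161556086, 'cy': 197.63465043630393, 'k1': -0.05688666737540492, 'eye': array([ 0.16486854, -0.64068828,  0.80559513]), 'attitude': array([-2.28080119,  0.44241435, -0.21146833])}
wrist {'fx': 308.8567000103459, 'fy': 308.8567000103459, 'cx': 325.2222021225935, 'cy': 197.51354562588773, 'k1': -0.030186234636840264, 'eye': array([0.12098511, 0.59137666, 0.38415603]), 'attitude': array([2.37518668, 1.72464244, 0.21250655])}
```

View pics/scene0.png

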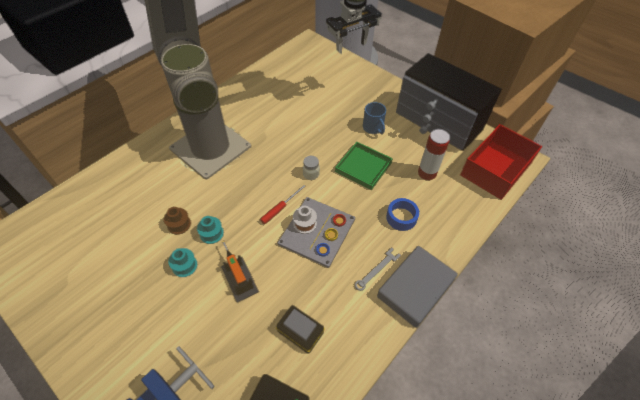

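View pics/side0.png

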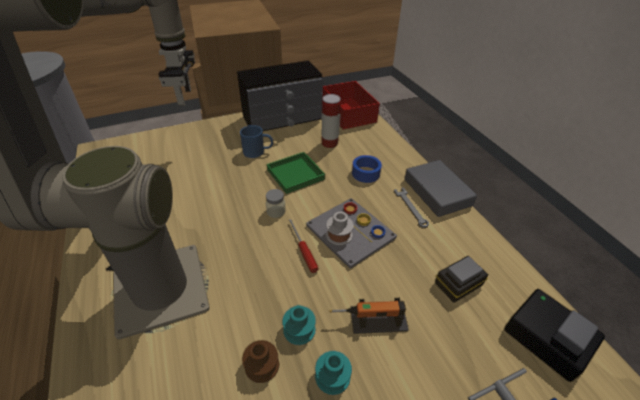

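View pics/wrist0.png

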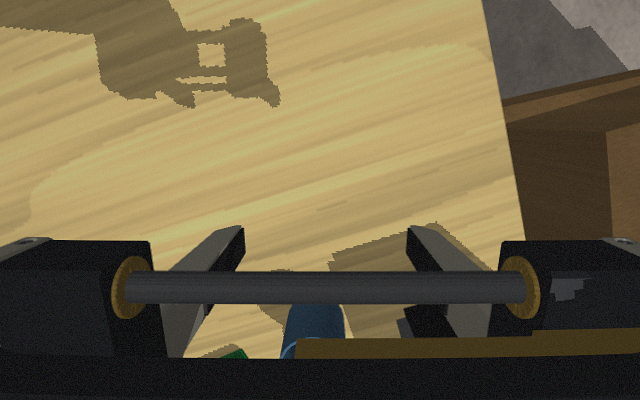

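```bash
cat > h.py <<'E'
import numpy as np, cv2
from scipy.spatial.transform import Rotation as R
from plant import robot
def ray(c,uv):
    K=np.array([[c['fx'],0,c['cx']],[0,c['fy'],c['cy']],[0,0,1.]])
    p=cv2.undistortPoints(np.array(uv,float).reshape(-1,1,2),K,np.array([c['k1'],0,0,0,0.]))[:,0]
    d=np.c_[p,np.ones(len(p))]@R.from_rotvec(c['attitude']).as_matrix().T
    return np.array(c['eye']),d
def onplane(c,uv,z):
    e,d=ray(c,uv); return e+d*((z-e[2])/d[:,2])[:,None]
def proj(c,P):
    K=np.array([[c['fx'],0,c['cx']],[0,c['fy'],c['cy']],[0,0,1.]])
    Rm=R.from_rotvec(c['attitude']).as_matrix()
    return cv2.projectPoints(((np.atleast_2d(P)-c['eye'])@Rm),np.zeros(3),np.zeros(3),K,np.array([c['k1'],0,0,0,0.]))[0][:,0]
def withdepth(c,uv,d):
    e,r=ray(c,uv); uv=np.round(uv).astype(int).reshape(-1,2)
    return e+r*d[uv[:,1],uv[:,0]][:,None]
E
python3 - <<'E'
from h import *
np.set_printoptions(precision=4,suppress=True)
for n in ["scene","side","wrist"]:
    c=robot.get_calibration(n); print(n,R.from_rotvec(c['attitude']).as_matrix().T)
s=robot.read_state(); print(R.from_rotvec(s['orientation']).as_matrix())
c=robot.get_calibration('scene'); d=np.load('pics/scene0d.npy')
pts=dict(probe=(235,268),tip=(224,246),hub=(305,210),red=(339,220),yel=(331,234),blue=(322,249),tray=(362,168),jigTL=(300,200),jigB=(325,264),jigL=(280,245),jigR=(353,216),jar=(311,163),tape=(402,213))
P=withdepth(c,np.array(list(pts.values()),float),d)
for k,p in zip(pts,P): print(k,p)
c=robot.get_calibration('side'); d=np.load('pics/side0d.npy')
pts=dict(probe=(378,308),tip=(332,311),hub=(340,214),red=(350,208),yel=(364,219),blue=(378,231),tray=(296,172))
P=withdepth(c,np.array(list(pts.values()),float),d)
for k,p in zip(pts,P): print(k,p)
for n,b in (('scene',(150,120,460,310)),('side',(230,120,480,390))):
    im=cv2.imread(f'pics/{n}0.png')[b[1]:b[3],b[0]:b[2]]
    cv2.imwrite(f'pics/{n}0z.png',cv2.resize(im,None,fx=2.5,fy=2.2 if n=='side' else 2.5,interpolation=cv2.INTER_CUBIC))
E
```

```text
scene [[ 0.7374  0.6754  0.0025]
 [ 0.5489 -0.5971 -0.5849]
 [-0.3936  0.4327 -0.8111]]
side [[ 0.9253 -0.379   0.0126]
 [-0.2478 -0.6297 -0.7363]
 [ 0.287   0.6782 -0.6766]]
wrist [[ 0.3096  0.9509  0.    ]
 [ 0.9224 -0.3003  0.2431]
 [ 0.2311 -0.0752 -0.97  ]]
[[-0.9509  0.3096 -0.0005]
 [ 0.3096  0.9509 -0.0013]
 [ 0.0001 -0.0014 -1.    ]]
probe [ 0.4713 -0.2782  0.0582]
tip [ 0.3596 -0.2377 -0.0024]
hub [ 0.4912 -0.0044  0.0773]
red [0.5718 0.0683 0.0208]
yel [0.5862 0.0129 0.0182]
blue [ 0.6012 -0.0464  0.019 ]
tray [0.4833 0.2991 0.004 ]
jigTL [ 0.4132  0.052  -0.003 ]
jigB [ 0.641  -0.0772  0.0166]
jigL [ 0.4893 -0.1185  0.0037]
jigR [0.5945 0.1118 0.0187]
jar [0.3726 0.1513 0.072 ]
tape [0.7002 0.2399 0.0019]
probe [ 0.4655 -0.283   0.0598]
tip [ 0.3688 -0.2456  0.0497]
hub [ 0.4989 -0.0009  0.0851]
red [0.5691 0.0708 0.0182]
yel [0.5866 0.0122 0.0195]
blue [ 0.6018 -0.0455  0.0198]
tray [0.481  0.3142 0.0028]
```

View pics/scene0z.png

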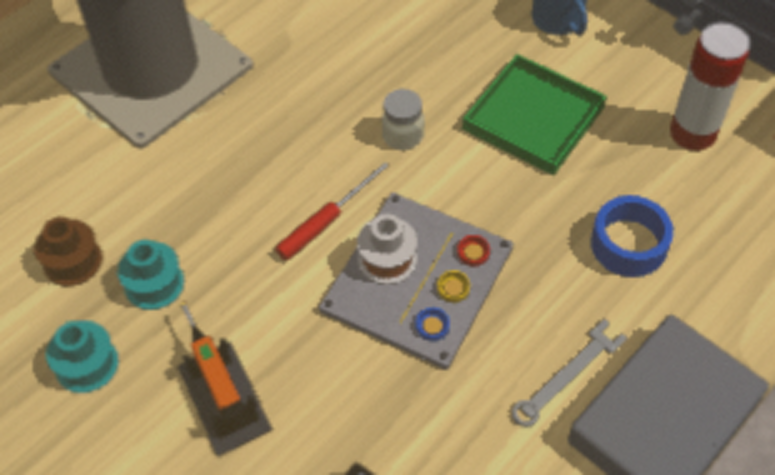

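View pics/side0z.png

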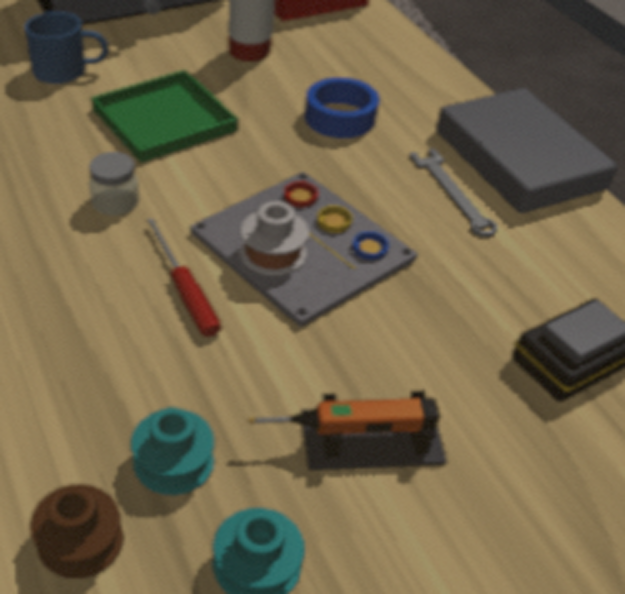

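drive_tool --steps '[{"tx": -0.96,"ty": -0.42,"tz": -0.15,"jaw": 1},{"tx": -0.96,"ty": -0.42,"tz": -0.15,"jaw": 1},{"tx": -0.96,"ty": -0.42,"tz": -0.15,"jaw": 1},{"tx": -0.96,"ty": -0.42,"tz": -0.15,"jaw": 1},{"tx": -0.96,"ty": -0.42,"tz": -0.15,"jaw": 1},{"tx": -0.96,"ty": -0.42,"tz": -0.15,"jaw": 1},{"tx": -0.96,"ty": -0.42,"tz": -0.15,"jaw": 1}]'

```text
schema error: expected keys jaw, tx, ty, tz, turn
```

drive_tool --steps '[{"tx": -0.65,"ty": -0.8},{"tx": -0.65,"ty": -0.8},{"tx": -0.65,"ty": -0.8},{"tx": -0.65,"ty": -0.8},{"tx": -0.65,"ty": -0.8},{"tx": -0.65,"ty": -0.8},{"tx": -0.65,"ty": -0.8},{"tx": -0.65,"ty": -0.8},{"tx": -0.65,"ty": -0.8}]'

```text
schema error: expected keys jaw, tx, ty, tz, turn
```

Run:
```python
from h import *
import pickle
s=robot.read_state(); c=robot.get_calibration('wrist')
im,d=robot.read_camera('wrist'); print(s['t'],s['tool_pos'],s['orientation'])
cv2.imwrite('pics/w1.png',im); pickle.dump((c,im,d,s),open('w1.pkl','wb'))
```

```text
0.15 [0.18557401 0.57013726 0.21785305] [-4.92335004e-01 -3.10242552e+00  2.08256376e-03]
```

View pics/w1.png

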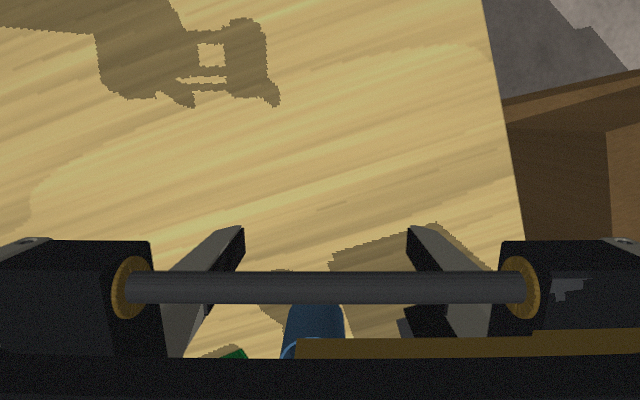

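drive_tool --steps '[{"tx": -0.96,"ty": -0.42,"tz": -0.15,"turn": 0,"jaw": 1},{"tx": -0.96,"ty": -0.42,"tz": -0.15,"turn": 0,"jaw": 1},{"tx": -0.96,"ty": -0.42,"tz": -0.15,"turn": 0,"jaw": 1},{"tx": -0.96,"ty": -0.42,"tz": -0.15,"turn": 0,"jaw": 1},{"tx": -0.96,"ty": -0.42,"tz": -0.15,"turn": 0,"jaw": 1},{"tx": -0.96,"ty": -0.42,"tz": -0.15,"turn": 0,"jaw": 1},{"tx": -0.96,"ty": -0.42,"tz": -0.15,"turn": 0,"jaw": 1}]'

```text
t: 0.9
tool_pos: [0.4237, 0.3584, 0.2644]
orientation: [0.498, 3.1, -0.0]
force: [-0.0, -0.4, -1.0]
opening: 0.0928
```

drive_tool --steps '[{"tx": -0.65,"ty": -0.8,"tz": 0,"turn": 0,"jaw": 1},{"tx": -0.65,"ty": -0.8,"tz": 0,"turn": 0,"jaw": 1},{"tx": -0.65,"ty": -0.8,"tz": 0,"turn": 0,"jaw": 1},{"tx": -0.65,"ty": -0.8,"tz": 0,"turn": 0,"jaw": 1},{"tx": -0.65,"ty": -0.8,"tz": 0,"turn": 0,"jaw": 1},{"tx": -0.65,"ty": -0.8,"tz": 0,"turn": 0,"jaw": 1},{"tx": -0.65,"ty": -0.8,"tz": 0,"turn": 0,"jaw": 1},{"tx": -0.65,"ty": -0.8,"tz": 0,"turn": 0,"jaw": 1}]'

```text
t: 1.7
tool_pos: [0.5319, 0.0714, 0.2633]
orientation: [-0.498, -3.101, 0.0]
force: [-0.2, 0.3, 0.3]
opening: 0.0929
```

Run:
```python
from h import *
import pickle
s=robot.read_state(); c=robot.get_calibration('wrist')
im,d=robot.read_camera('wrist'); print(s['t'],s['tool_pos'],s['orientation'])
cv2.imwrite('pics/w2.png',im); pickle.dump((c,im,d,s),open('w2.pkl','wb'))
```

```text
1.7 [0.53192555 0.07136112 0.26329921] [-4.97635856e-01 -3.10127159e+00  1.73224456e-04]
```

View pics/w2.png

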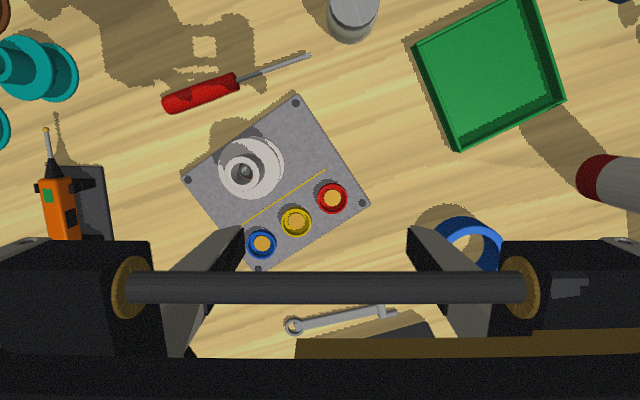

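Run:
```python
from h import *
import pickle
np.set_printoptions(precision=4,suppress=True)
c,im,d,s=pickle.load(open('w2.pkl','rb'))
hsv=cv2.cvtColor(im,cv2.COLOR_BGR2HSV)
def fit(name,u,v,r,lo,hi,z,wrap=None,excl=0):
    m=cv2.inRange(hsv,lo,hi)
    if wrap: m|=cv2.inRange(hsv,*wrap)
    k=np.zeros_like(m); cv2.circle(k,(u,v),r,255,-1); m&=k
    cs,_=cv2.findContours(m,cv2.RETR_EXTERNAL,cv2.CHAIN_APPROX_NONE)
    h=cv2.convexHull(np.vstack([x for x in cs if len(x)>8]))
    e=cv2.fitEllipse(h); P=onplane(c,e[0],z)[0]
    print(name,e,P, 'diam',max(e[1])*np.median(d[v-2:v+3,u-2:u+3])/c['fx']); return P
red=fit('red',333,198,22,(0,130,50),(8,255,255),.028,((172,130,50),(180,255,255)))
yel=fit('yel',295,222,20,(22,150,60),(32,255,255),.028)
blue=fit('blue',262,243,18,(105,100,40),(130,255,255),.028)
for n,(u,v) in dict(r=(333,198),y=(296,221),b=(262,244)).items():
    print(n,hsv[v,u])
    m=cv2.inRange(hsv,(12,60,120),(24,200,255)); k=np.zeros_like(m); cv2.circle(k,(u,v),10,255,-1); m&=k
    M=cv2.moments(m,True); print(M['m00'],onplane(c,(M['m10']/M['m00'],M['m01']/M['m00']),.02))
# hub crop
cv2.imwrite('pics/hubz.png',cv2.resize(im[90:280,160:380],None,fx=3.5,fy=3.1,interpolation=cv2.INTER_CUBIC))
cv2.imwrite('pics/prz.png',cv2.resize(im[100:250,0:160],None,fx=4,fy=4,interpolation=cv2.INTER_CUBIC))
# hub top by depth
e,r=ray(c,[(u,v) for v in range(400) for u in range(640)])
P=(e+r*d.reshape(-1,1)).reshape(400,640,3)
np.save('P2.npy',P)
m=(abs(P[...,2]-.093)<.004); k=np.zeros(m.shape,bool);k[130:210,200:300]=1; m&=k
q=P[m]; print('hub',len(q),q.mean(0),q.min(0),q.max(0))
m=(abs(P[...,2]-.016)<.003); k=np.zeros(m.shape,bool);k[90:275,170:375]=1; m=(m&k).astype(np.uint8)
cs,_=cv2.findContours(m,cv2.RETR_EXTERNAL,cv2.CHAIN_APPROX_NONE)
b=cv2.minAreaRect(max(cs,key=len)); print('plate',b, onplane(c,cv2.boxPoints(b),.016))
# tray
m=cv2.inRange(hsv,(50,120,30),(75,255,255)); m[:,:380]=0
cs,_=cv2.findContours(m,cv2.RETR_EXTERNAL,cv2.CHAIN_APPROX_NONE); h=cv2.convexHull(max(cs,key=cv2.contourArea))
print('tray hull',cv2.approxPolyDP(h,4,True)[:,0].tolist())
```

```text
red ((331.8753356933594, 198.11508178710938), (30.524715423583984, 30.607555389404297), 1.418986201286316) [0.5666 0.0699 0.028 ] diam 0.041849673
yel ((295.68707275390625, 221.50682067871094), (29.876585006713867, 30.31580924987793), 37.96277618408203) [0.5825 0.0127 0.028 ] diam 0.042259682
blue ((260.9612121582031, 243.92190551757812), (29.955291748046875, 30.155885696411133), 19.52089500427246) [ 0.5983 -0.0444  0.028 ] diam 0.04276414
r [ 21 175 206]
232.0 [[0.5678 0.0697 0.02  ]]
y [ 21 179 195]
216.0 [[0.5837 0.0121 0.02  ]]
b [ 20 173 196]
197.0 [[ 0.6001 -0.0457  0.02  ]]
hub 660 [ 0.4921 -0.0121  0.0929] [ 0.4728 -0.0319  0.0891] [0.5125 0.0073 0.0955]
plate ((274.30767822265625, 187.9615478515625), (134.51480102539062, 145.8861541748047), 56.3099365234375) [[ 0.4689 -0.1209  0.016 ]
 [ 0.4224  0.071   0.016 ]
 [ 0.5944  0.1202  0.016 ]
 [ 0.658  -0.0863  0.016 ]]
tray hull [[535, 0], [566, 100], [460, 152], [453, 150], [411, 47], [498, 0]]
```

View pics/hubz.png

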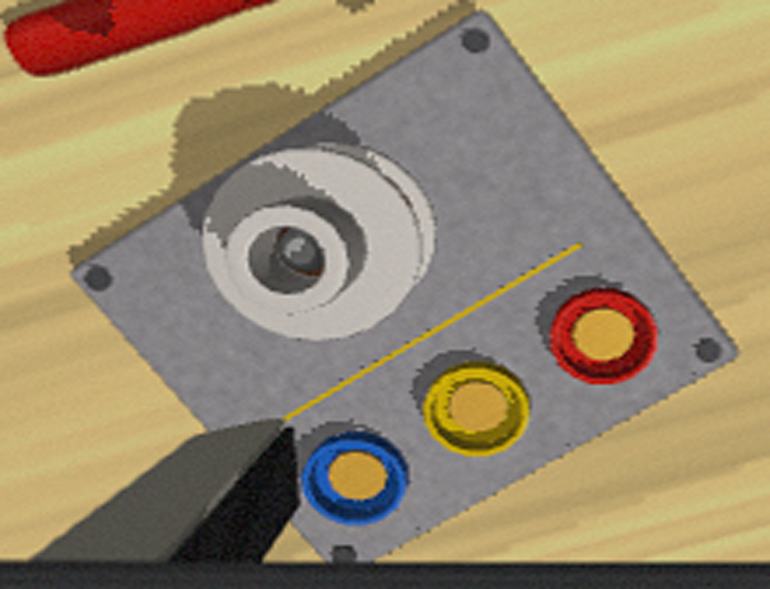

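View pics/prz.png

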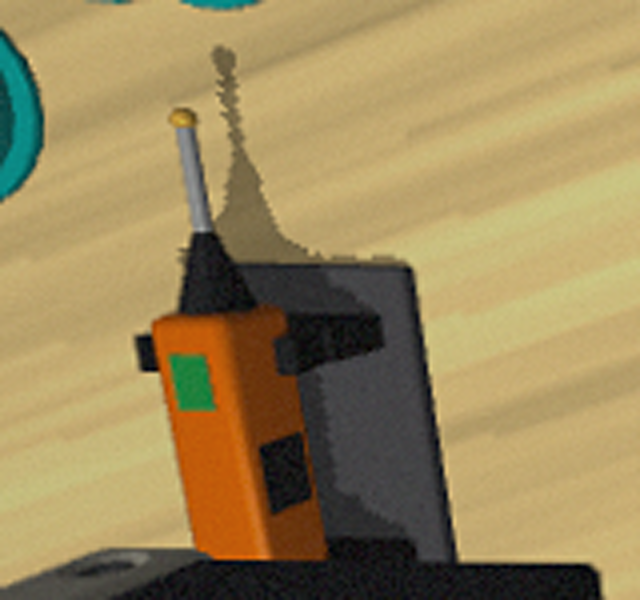

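Run:
```python
from h import *
import pickle
np.set_printoptions(precision=4,suppress=True)
c,im,d,s=pickle.load(open('w2.pkl','rb'))
print('tip',onplane(c,(45.5,129.3),.046))
t=onplane(c,[(411,47),(566,100),(460,152)],.025); print(t,(t[0]+t[1])/2)
print('handle top front corners',onplane(c,[(38,180.5),(70,178)],.060))
Rm=R.from_rotvec(s['orientation']).as_matrix(); print(Rm.T@(np.array([.455,-.265,.24])-s['tool_pos'])/.3)
```

```text
tip [[ 0.3665 -0.2403  0.046 ]]
[[0.4173 0.2194 0.025 ]
 [0.538  0.3943 0.025 ]
 [0.5606 0.2486 0.025 ]] [0.4777 0.3069 0.025 ]
handle top front corners [[ 0.4221 -0.27    0.06  ]
 [ 0.4326 -0.2286  0.06  ]]
[-0.1073 -1.1451  0.0778]
```

drive_tool --steps '[{"tx": -0.09,"ty": -0.9,"tz": 0.05,"turn": 0,"jaw": 1},{"tx": -0.09,"ty": -0.9,"tz": 0.05,"turn": 0,"jaw": 1},{"tx": -0.09,"ty": -0.9,"tz": 0.05,"turn": 0,"jaw": 1},{"tx": -0.09,"ty": -0.9,"tz": 0.05,"turn": 0,"jaw": 1},{"tx": -0.09,"ty": -0.9,"tz": 0.05,"turn": 0,"jaw": 1},{"tx": -0.09,"ty": -0.9,"tz": 0.05,"turn": 0,"jaw": 1}]'

```text
t: 2.35
tool_pos: [0.473, -0.1935, 0.2484]
orientation: [-0.493, -3.102, 0.001]
force: [0.2, 0.7, 0.1]
opening: 0.0933
```

drive_tool --steps '[{"tx": -0.02,"ty": -0.25,"tz": 0.05,"turn": 0,"jaw": 1},{"tx": -0.02,"ty": -0.25,"tz": 0.05,"turn": 0,"jaw": 1},{"tx": -0.02,"ty": -0.25,"tz": 0.05,"turn": 0,"jaw": 1}]'

```text
t: 2.65
tool_pos: [0.4556, -0.2659, 0.2325]
orientation: [-0.494, -3.101, -0.001]
force: [-0.3, 0.3, 0.0]
opening: 0.0928
```

Run:
```python
from h import *
import pickle
s=robot.read_state(); c=robot.get_calibration('wrist')
im,d=robot.read_camera('wrist'); print(s['t'],s['tool_pos'],s['orientation'])
cv2.imwrite('pics/w3.png',im); pickle.dump((c,im,d,s),open('w3.pkl','wb'))
```

```text
2.65 [ 0.45557072 -0.26591444  0.23246469] [-4.94095997e-01 -3.10074326e+00 -6.87344548e-04]
```

View pics/w3.png

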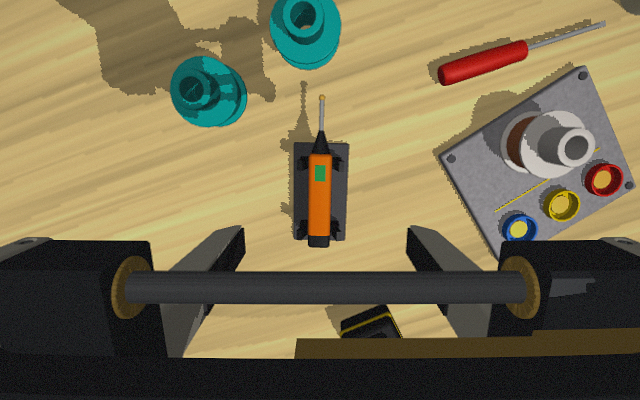

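Run:
```python
from h import *
import pickle
np.set_printoptions(precision=4,suppress=True)
c,im,d,s=pickle.load(open('w3.pkl','rb'))
hsv=cv2.cvtColor(im,cv2.COLOR_BGR2HSV)
m=cv2.inRange(hsv,(5,170,80),(17,255,255)); m[:, :290]=0; m[:,350:]=0; m[:140]=0
cs,_=cv2.findContours(m,cv2.RETR_EXTERNAL,cv2.CHAIN_APPROX_NONE); h=max(cs,key=cv2.contourArea)
b=cv2.minAreaRect(h); bp=cv2.boxPoints(b); print(b,bp.tolist()); print(onplane(c,bp,.060))
# row-wise bounds of orange at several rows
for v in range(155,235,10):
    us=np.where(m[v])[0]; p=onplane(c,[(us.min(),v),(us.max()+1,v)],.06); print(v,us.min(),us.max(),p.mean(0)[:2],np.linalg.norm(p[0]-p[1]), d[v,318:320], )
m=cv2.inRange(hsv,(15,120,90),(28,255,255)); 
print([tuple(x) for x in np.argwhere(m[90:106,314:330])[:0]])
tip=onplane(c,(321.5,98.5),.046); print('tip',tip)
cv2.imwrite('pics/w3z.png',cv2.resize(im[80:260,270:370],None,fx=3.3,fy=3.3,interpolation=cv2.INTER_CUBIC))
print(np.degrees(R.from_rotvec(s['orientation']).as_matrix()[:2,0]))
```

```text
((319.2977600097656, 194.49517822265625), (22.707847595214844, 81.42930603027344), 1.3639276027679443) [[306.9779357910156, 234.9280548095703], [308.9161682128906, 153.5218048095703], [331.6175842285156, 154.0623016357422], [329.6793518066406, 235.4685516357422]]
[[ 0.5077 -0.3048  0.06  ]
 [ 0.4189 -0.2721  0.06  ]
 [ 0.4272 -0.2487  0.06  ]
 [ 0.5166 -0.2798  0.06  ]]
155 310 330 [ 0.4244 -0.2606] 0.022981501871145435 [0.3392 0.3377]
165 309 331 [ 0.4348 -0.2641] 0.025362239681623027 [0.3395 0.3394]
175 309 330 [ 0.4452 -0.2681] 0.024447293009995198 [0.3424 0.3417]
185 309 330 [ 0.456  -0.2717] 0.024639628256263958 [0.3458 0.3449]
195 309 330 [ 0.4669 -0.2753] 0.02483658389369261 [0.3483 0.3488]
205 308 330 [ 0.4779 -0.2795] 0.0261765058168127 [0.3506 0.3505]
215 308 329 [ 0.489  -0.2838] 0.025244967707449644 [0.3522 0.3546]
225 308 329 [ 0.5005 -0.2876] 0.02545670745018368 [0.3572 0.3551]
[]
tip [[ 0.3675 -0.2408  0.046 ]]
[-54.4581  17.8077]
```

View pics/w3z.png

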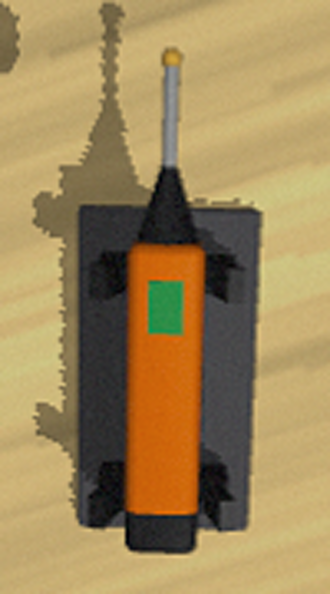

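drive_tool --steps '[{"tx": -0.158,"ty": -0.022,"tz": 0.3,"turn": 0.007,"jaw": 1},{"tx": -0.158,"ty": -0.022,"tz": 0.3,"turn": 0.007,"jaw": 1},{"tx": -0.158,"ty": -0.022,"tz": 0.45,"turn": 0.007,"jaw": 1},{"tx": -0.158,"ty": -0.022,"tz": 0.6,"turn": 0.007,"jaw": 1},{"tx": -0.158,"ty": -0.022,"tz": 0.67,"turn": 0.007,"jaw": 1},{"tx": -0.158,"ty": -0.022,"tz": 0.67,"turn": 0.007,"jaw": 1},{"tx": -0.158,"ty": -0.022,"tz": 0.67,"turn": 0.007,"jaw": 0.6}]' --force 3

```text
t: 3.4
tool_pos: [0.5005, -0.2847, 0.0336]
orientation: [0.523, 3.097, 0.0]
force: [0.8, -0.4, 0.5]
opening: 0.0886
```

Run:
```python
from h import *
s=robot.read_state();print(s['t'],s['tool_pos'],s['orientation'],s['force'],s['opening'])
```

```text
3.4 [ 0.50045703 -0.28467035  0.03359423] [5.23167183e-01 3.09724386e+00 3.80541658e-04] [ 0.75278428 -0.37531545  0.54889271] 0.08856709783166572
```

drive_tool --steps '[{"tx": 0,"ty": -0.009,"tz": 0.01,"turn": 0,"jaw": 0.5},{"tx": 0,"ty": -0.009,"tz": 0.01,"turn": 0,"jaw": 0.4},{"tx": 0,"ty": -0.009,"tz": 0.01,"turn": 0,"jaw": 0.3},{"tx": 0,"ty": -0.009,"tz": 0.01,"turn": 0,"jaw": 0.2},{"tx": 0,"ty": -0.009,"tz": 0.01,"turn": 0,"jaw": 0.2},{"tx": 0,"ty": -0.009,"tz": 0.01,"turn": 0,"jaw": 0},{"tx": 0,"ty": -0.009,"tz": 0.01,"turn": 0,"jaw": 0}]' --force 3

```text
t: 4.1
tool_pos: [0.4983, -0.2888, 0.0296]
orientation: [-0.527, -3.097, -0.0]
force: [-0.7, -0.2, 0.4]
opening: 0.0337
```

drive_tool --steps '[{"tx": 0,"ty": 0,"tz": 0,"turn": 0,"jaw": 0},{"tx": 0,"ty": 0,"tz": 0,"turn": 0,"jaw": 0},{"tx": 0,"ty": 0,"tz": 0,"turn": 0,"jaw": 0}]' --force 3

```text
t: 4.4
tool_pos: [0.4983, -0.2888, 0.0296]
orientation: [-0.526, -3.097, -0.0]
force: [1.0, 0.3, 0.6]
opening: 0.0259
```

drive_tool --steps '[{"tx": 0,"ty": 0,"tz": -0.07,"turn": 0,"jaw": 0},{"tx": 0,"ty": 0,"tz": -0.2,"turn": 0,"jaw": 0},{"tx": 0,"ty": 0,"tz": -0.3,"turn": 0,"jaw": 0},{"tx": 0,"ty": 0,"tz": -0.4,"turn": 0,"jaw": 0},{"tx": 0,"ty": 0,"tz": -0.4,"turn": 0,"jaw": 0}]' --force 3

```text
t: 4.9
tool_pos: [0.5009, -0.2906, 0.155]
orientation: [0.525, 3.09, -0.006]
force: [0.6, -0.0, -0.4]
opening: 0.0258
```

Run:
```python
from h import *
import pickle
s=robot.read_state();print(s['t'],s['tool_pos'],s['orientation'],s['force'],s['opening'])
for n in ('side','wrist'):
    c=robot.get_calibration(n); im,d=robot.read_camera(n); pickle.dump((c,im,d,s),open(n+'4.pkl','wb'))
    cv2.imwrite(f'pics/{n}4.png',im if n=='wrist' else cv2.resize(im[200:400,230:530],None,fx=2.5,fy=2.5))
```

```text
4.9 [ 0.50094435 -0.29061798  0.15501895] [ 0.52518862  3.08970725 -0.005819  ] [ 0.60504132 -0.02731683 -0.40625254] 0.025804740682448188
```

View pics/side4.png

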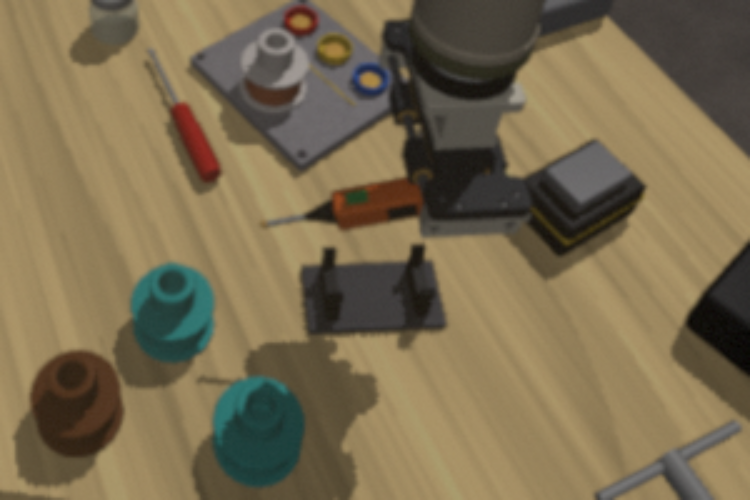

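View pics/wrist4.png

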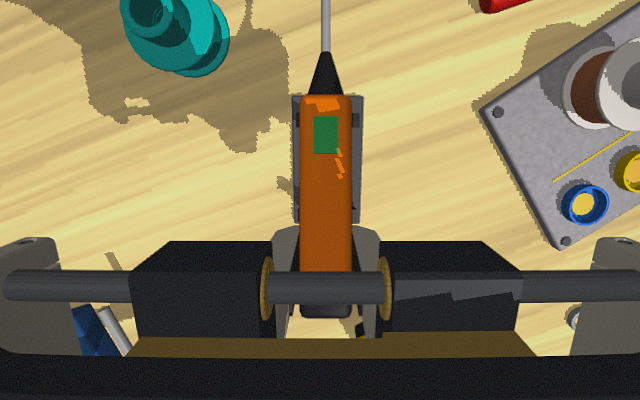

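```bash
cat >> h.py <<'E'
def pitch(c,im,d):
    hsv=cv2.cvtColor(im,cv2.COLOR_BGR2HSV)
    m=cv2.inRange(hsv,(4,150,60),(17,255,255)); k=np.zeros_like(m); k[60:268,299:354]=1; m=cv2.erode(m,np.ones((5,5)))*k
    v,u=np.where((m>0)&(d>0.05))
    e,r=ray(c,np.c_[u,v]); P=e+r*d[v,u][:,None]
    Q=P-P.mean(0); w=np.linalg.svd(Q,full_matrices=False)[2][0]
    if w[0]>0: w=-w
    return np.degrees(np.arcsin(w[2])),np.degrees(np.arctan2(w[1],w[0])),P.mean(0),len(P)
E
python3 - <<'E'
from h import *
import pickle
print(pitch(*pickle.load(open('wrist4.pkl','rb'))[:3]))
c,im,d,s=pickle.load(open('wrist4.pkl','rb'))
print(R.from_rotvec(s['orientation']).as_matrix())
E
```

```text
(np.float64(-14.29305131843536), np.float64(160.8420017060238), array([ 0.4669623 , -0.27816763,  0.17367112]), 6875)
[[-0.94380871  0.33042159  0.00683275]
 [ 0.33039351  0.94383041 -0.00492807]
 [-0.0080773  -0.00239365 -0.99996451]]
```

drive_tool --steps '[{"tx": 0,"ty": 0,"tz": -0.1,"turn": 0,"jaw": 0},{"tx": 0,"ty": 0,"tz": -0.27,"turn": 0,"jaw": 0},{"tx": 0,"ty": 0,"tz": -0.27,"turn": 0,"jaw": 0}]' --force 3

```text
t: 5.3
tool_pos: [0.5004, -0.2902, 0.2359]
orientation: [0.525, 3.091, -0.005]
force: [1.1, -0.8, -0.3]
opening: 0.0258
```

```bash
cat > look.py <<'E'
from h import *
import pickle,sys
s=robot.read_state();c=robot.get_calibration('wrist'); im,d=robot.read_camera('wrist')
pickle.dump((c,im,d,s),open('wl.pkl','wb')); cv2.imwrite(sys.argv[1],im)
np.set_printoptions(precision=4,suppress=True)
print(s['t'],s['tool_pos'],s['force'],s['opening']); print(pitch(c,im,d))
E
python3 look.py pics/w5.png
```

```text
5.3 [ 0.5004 -0.2902  0.2359] [ 1.1128 -0.7772 -0.3111] 0.025769339405459234
(np.float64(-26.702178217846203), np.float64(160.99690708800296), array([ 0.4712, -0.2798,  0.251 ]), 6237)
```

drive_tool --steps '[{"tx": 0,"ty": 0,"tz": -0.17,"turn": 0,"jaw": 0},{"tx": 0,"ty": 0,"tz": -0.2,"turn": 0,"jaw": 0}]' --force 3

```text
t: 5.55
tool_pos: [0.4989, -0.2891, 0.2925]
orientation: [0.526, 3.095, -0.001]
force: [0.8, -0.9, 0.1]
opening: 0.0264
```

```bash
python3 look.py pics/w6.png
```

```text
5.55 [ 0.4989 -0.2891  0.2925] [ 0.7881 -0.9355  0.0932] 0.026354791722862154
(np.float64(-42.498826172341154), np.float64(160.86795265212064), array([ 0.4757, -0.2809,  0.3018]), 5276)
```

drive_tool --steps '[{"tx": 0,"ty": 0,"tz": 0,"turn": 0,"jaw": 0},{"tx": 0,"ty": 0,"tz": 0,"turn": 0,"jaw": 0},{"tx": -0.1,"ty": 0.1,"tz": 0,"turn": 0,"jaw": 0}]' --force 45

```text
t: 5.9
tool_pos: [0.5336, -0.2721, 0.288]
orientation: [-0.533, -3.091, 0.0]
force: [0.2, -1.0, 0.0]
opening: 0.0257
```

```bash
python3 look.py pics/w7.png
```

```text
5.9 [ 0.5336 -0.2721  0.288 ] [ 0.2328 -0.9696  0.0112] 0.02572166985633896
(np.float64(-42.09270856701634), np.float64(160.66804920804316), array([ 0.5105, -0.2637,  0.2974]), 5269)
```

View pics/w7.png

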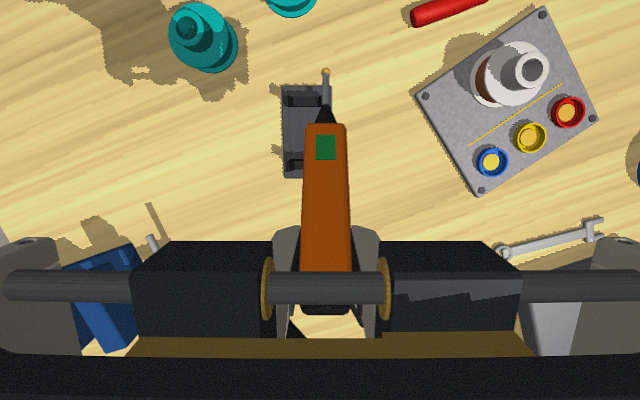

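```bash
cat > tip.py <<'E'
from h import *
import pickle
np.set_printoptions(precision=4,suppress=True)
c,im,d,s=pickle.load(open('wl.pkl','rb'))
hsv=cv2.cvtColor(im,cv2.COLOR_BGR2HSV)
x0,y0=316,58
w=(hsv[y0:y0+28,x0:x0+20]); dd=d[y0:y0+28,x0:x0+20]
zt=np.median(dd[(dd<0.31)&(dd>0.2)]) if ((dd<0.31)&(dd>.2)).any() else 0
print(np.round(dd[:,4:16],3)[4:24])
E
python3 tip.py
```

```text
[[0.422 0.423 0.421 0.422 0.422 0.422 0.421 0.421 0.423 0.423 0.423 0.423]
 [0.423 0.422 0.422 0.423 0.423 0.422 0.422 0.422 0.422 0.423 0.423 0.422]
 [0.422 0.422 0.424 0.423 0.422 0.421 0.422 0.421 0.424 0.424 0.422 0.422]
 [0.423 0.423 0.423 0.423 0.421 0.422 0.423 0.424 0.423 0.423 0.422 0.424]
 [0.423 0.424 0.424 0.425 0.425 0.423 0.423 0.423 0.423 0.423 0.424 0.423]
 [0.423 0.423 0.424 0.424 0.423 0.423 0.425 0.424 0.424 0.425 0.423 0.423]
 [0.424 0.425 0.424 0.425 0.23  0.229 0.23  0.229 0.424 0.424 0.425 0.422]
 [0.424 0.425 0.424 0.228 0.23  0.228 0.227 0.228 0.229 0.426 0.424 0.423]
 [0.423 0.425 0.23  0.229 0.229 0.228 0.228 0.229 0.23  0.23  0.424 0.424]
 [0.424 0.426 0.23  0.228 0.229 0.229 0.228 0.229 0.228 0.229 0.424 0.424]
 [0.424 0.231 0.229 0.229 0.228 0.229 0.228 0.229 0.228 0.229 0.23  0.425]
 [0.425 0.23  0.229 0.229 0.227 0.228 0.227 0.228 0.229 0.231 0.231 0.426]
 [0.426 0.425 0.229 0.228 0.226 0.228 0.229 0.227 0.228 0.23  0.426 0.426]
 [0.425 0.426 0.231 0.229 0.228 0.226 0.228 0.227 0.227 0.231 0.426 0.426]
 [0.426 0.425 0.426 0.229 0.226 0.227 0.226 0.226 0.228 0.426 0.427 0.425]
 [0.426 0.426 0.429 0.228 0.226 0.225 0.225 0.225 0.227 0.428 0.426 0.429]
 [0.427 0.427 0.427 0.227 0.226 0.226 0.224 0.225 0.226 0.426 0.427 0.426]
 [0.429 0.428 0.427 0.227 0.225 0.225 0.224 0.224 0.226 0.428 0.426 0.429]
 [0.427 0.429 0.427 0.226 0.225 0.224 0.225 0.224 0.226 0.428 0.428 0.428]
 [0.428 0.428 0.429 0.225 0.225 0.223 0.224 0.224 0.224 0.428 0.429 0.429]]
```

Run:
```python
from h import *
import pickle
np.set_printoptions(precision=4,suppress=True)
c,im,d,s=pickle.load(open('wl.pkl','rb'))
e,r=ray(c,(325.5,72.3)); T=(e+r*.231)[0]
Rm=R.from_rotvec(s['orientation']).as_matrix()
off=Rm.T@(T-s['tool_pos']); print('tip',T,'in tool',off)
p,h,m,n=pitch(c,im,d); a=np.radians(p);hh=np.radians(h)
# expected: tip from mean of handle top face: along unknown; check lateral/height: axis line
ax=np.array([np.cos(a)*np.cos(hh),np.cos(a)*np.sin(hh),np.sin(a)]); up=np.array([-np.sin(a)*np.cos(hh),-np.sin(a)*np.sin(hh),np.cos(a)])
v=T-(m-0.014*up); print('along',v@ax,'up',v@up,'lat',v@np.cross(up,ax))
G=s['tool_pos']+Rm@[0,0,-.0188]; v=T-G; print('grasp->tip along',v@ax,'up',v@up)
print(Rm)
np.savez('off.npz',off=off)
# move to 20mm above red etc
for nm,p in dict(red=(.567,.0698,.0235),blue=(.599,-.045,.0235)).items():
    tgt=np.array(p)-Rm@off; print(nm,'TCP for touch',tgt,'delta/.3',Rm.T@(tgt-s['tool_pos'])/.3)
```

```text
tip [ 0.4362 -0.237   0.2079] in tool [0.1031 0.0006 0.0805]
along 0.11855651053193951 up 0.0005967063542936659 lat -0.0006239100657116044
grasp->tip along 0.1431341400364426 up -0.0038854050192146075
[[-0.9424  0.3346 -0.0047]
 [ 0.3346  0.9424  0.0008]
 [ 0.0047 -0.0009 -1.    ]]
red TCP for touch [0.6644 0.0347 0.1035] delta/.3 [-0.0716  1.1101  0.6135]
blue TCP for touch [ 0.6964 -0.0801  0.1035] delta/.3 [-0.3002  0.7852  0.6127]
```

drive_tool --steps '[{"tx": -0.07,"ty": 0.95,"tz": 0.2,"turn": 0,"jaw": 0},{"tx": -0.07,"ty": 0.95,"tz": 0.2,"turn": 0,"jaw": 0},{"tx": -0.07,"ty": 0.95,"tz": 0.2,"turn": 0,"jaw": 0},{"tx": -0.07,"ty": 0.95,"tz": 0.2,"turn": 0,"jaw": 0},{"tx": -0.07,"ty": 0.95,"tz": 0.2,"turn": 0,"jaw": 0},{"tx": -0.07,"ty": 0.95,"tz": 0.2,"turn": 0,"jaw": 0},{"tx": -0.07,"ty": 0.95,"tz": 0.2,"turn": 0,"jaw": 0}]' --force 45

```text
t: 6.65
tool_pos: [0.6498, -0.0026, 0.2256]
orientation: [-0.517, -3.092, -0.002]
force: [-1.0, -0.4, -1.2]
opening: 0.0257
```

drive_tool --steps '[{"tx": 0,"ty": 0.16,"tz": 0.1,"turn": 0,"jaw": 0},{"tx": 0,"ty": 0.16,"tz": 0.25,"turn": 0,"jaw": 0},{"tx": 0,"ty": 0.16,"tz": 0.34,"turn": 0,"jaw": 0},{"tx": 0,"ty": 0.16,"tz": 0.34,"turn": 0,"jaw": 0},{"tx": 0,"ty": 0.16,"tz": 0.34,"turn": 0,"jaw": 0}]' --force 45

```text
t: 7.15
tool_pos: [0.6655, 0.0364, 0.1276]
orientation: [-0.527, -3.094, 0.001]
force: [-0.9, 0.1, -0.1]
opening: 0.0256
```

```bash
python3 look.py pics/w8.png
python3 - <<'E'
import cv2
im=cv2.imread('pics/w8.png'); cv2.imwrite('pics/w8z.png',cv2.resize(im[20:170,240:410],None,fx=4,fy=4,interpolation=cv2.INTER_CUBIC))
E
```

```text
7.15 [0.6655 0.0364 0.1276] [-0.8837  0.0989 -0.0572] 0.02557215290705097
(np.float64(-42.17306770339443), np.float64(160.77010916785477), array([0.6424, 0.0446, 0.137 ]), 5268)
```

View pics/w8z.png

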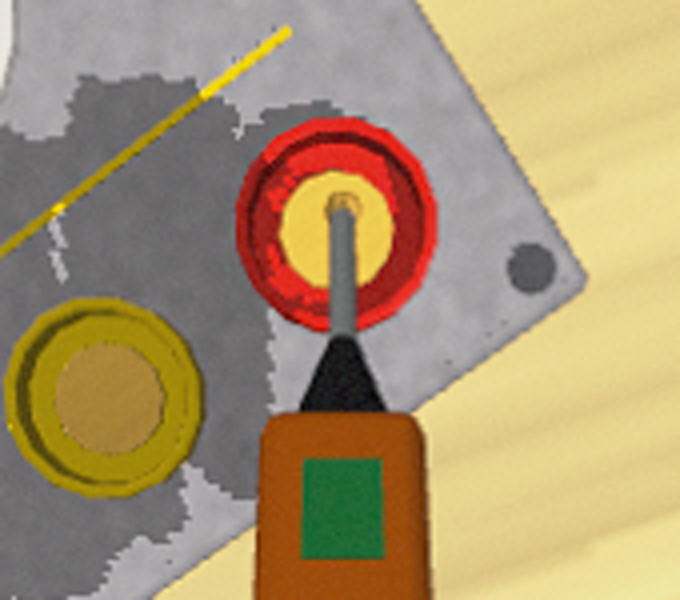

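```bash
cat > rel.py <<'E'
from h import *
import pickle
np.set_printoptions(precision=4,suppress=True)
c,im,d,s=pickle.load(open('wl.pkl','rb'))
off=np.load('off.npz')['off']
Rm=R.from_rotvec(s['orientation']).as_matrix(); T=s['tool_pos']+Rm@off
uvT=proj(c,T)[0]; print('tip pred',T,uvT)
vv,uu=np.mgrid[20:130,290:370]; e,r=ray(c,np.c_[uu.ravel(),vv.ravel()]); P=e+r*d[20:130,290:370].reshape(-1,1)
hsv=cv2.cvtColor(im,cv2.COLOR_BGR2HSV)[20:130,290:370].reshape(-1,3)
rr=np.hypot(P[:,0]-T[0],P[:,1]-T[1])
g=(hsv[:,0]>15)&(hsv[:,0]<28)&(hsv[:,1]>80)&(P[:,2]<.026)&(P[:,2]>.01)&(rr<.03)
print('pad',g.sum(),'z',np.median(P[g,2]),'centre',(P[g].min(0)+P[g].max(0))/2, P[g].mean(0))
m=(abs(P[:,2]-.016)<.005)&(hsv[:,1]<40); print('plate z',np.median(P[m,2]) if m.any() else 0)
b=(np.hypot(uu.ravel()-uvT[0],vv.ravel()-uvT[1])<5)&(P[:,2]>.03); q=d[20:130,290:370].ravel()[b]
print('ball depth',np.median(q),len(q),'pred',(T-c['eye'])@R.from_rotvec(c['attitude']).as_matrix()[:,2]-.0035)
print(Rm.T@(np.array([1,0,0])),)
E
python3 rel.py
```

```text
tip pred [0.5681 0.071  0.0474] [325.4934  72.3118]
pad 485 z 0.020330541894019227 centre [0.5674 0.0695 0.0192] [0.567  0.0694 0.0203]
plate z 0.01632449134979938
ball depth 0.22835685 72 pred 0.2274925454314772
[-0.9437  0.3308 -0.0028]
```

drive_tool --steps '[{"tx": 0,"ty": -0.006,"tz": 0.04,"turn": 0,"jaw": 0},{"tx": 0,"ty": -0.006,"tz": 0.065,"turn": 0,"jaw": 0},{"tx": 0,"ty": -0.006,"tz": 0.078,"turn": 0,"jaw": 0},{"tx": 0,"ty": -0.006,"tz": 0.08,"turn": 0,"jaw": 0},{"tx": 0,"ty": -0.006,"tz": 0.08,"turn": 0,"jaw": 0}]' --force 45

```text
t: 7.7
tool_pos: [0.6658, 0.0352, 0.1048]
orientation: [-0.527, -3.097, 0.0]
force: [-0.1, -0.2, 0.4]
opening: 0.0258
```

```bash
python3 look.py pics/w9.png; python3 rel.py
```

```text
7.7 [0.6658 0.0352 0.1048] [-0.1374 -0.2032  0.3935] 0.025750113375194634
(np.float64(-42.283332702847574), np.float64(160.80826960992306), array([0.6427, 0.0434, 0.1142]), 5261)
tip pred [0.5686 0.0698 0.0243] [325.4765  72.2677]
pad 650 z 0.020467592177383642 centre [0.5676 0.0696 0.0211] [0.5668 0.0699 0.0206]
plate z 0.01631934503903615
ball depth 0.22592498 9 pred 0.22753073562149786
[-0.9438  0.3305 -0.0002]
```

drive_tool --steps '[{"tx": 0,"ty": 0,"tz": 0.003,"turn": 0,"jaw": 0},{"tx": 0,"ty": 0,"tz": 0.006,"turn": 0,"jaw": 0},{"tx": 0,"ty": 0,"tz": 0.006,"turn": 0,"jaw": 0}]' --force 45

```text
t: 8.05
tool_pos: [0.6661, 0.0353, 0.1031]
orientation: [0.526, 3.097, 0.0]
force: [0.3, -0.8, 1.1]
opening: 0.0255
```

```bash
python3 look.py pics/w10.png; python3 rel.py
```

```text
8.05 [0.6661 0.0353 0.1031] [ 0.3353 -0.7563  1.1149] 0.025472739675836832
(np.float64(-42.28630303203653), np.float64(160.7470694621349), array([0.6429, 0.0435, 0.1124]), 5282)
tip pred [0.569  0.0699 0.0225] [325.5472  72.2733]
pad 669 z 0.018970938040748286 centre [0.5675 0.0696 0.0207] [0.5668 0.0699 0.0192]
plate z 0.016314379957654446
ball depth nan 0 pred 0.22752515062276604
[-0.9438  0.3304  0.0005]
  return _methods._mean(a, axis=axis, dtype=dtype,
  ret = ret.dtype.type(ret / rcount)
```

drive_tool --steps '[{"tx": 0,"ty": 0,"tz": 0.002,"turn": 0,"jaw": 0},{"tx": 0,"ty": 0,"tz": 0.002,"turn": 0,"jaw": 0},{"tx": 0,"ty": 0,"tz": 0.002,"turn": 0,"jaw": 0},{"tx": 0,"ty": 0,"tz": 0.002,"turn": 0,"jaw": 0},{"tx": 0,"ty": 0,"tz": 0.002,"turn": 0,"jaw": 0}]' --force 45

```text
t: 8.6
tool_pos: [0.6661, 0.0352, 0.1024]
orientation: [0.527, 3.097, 0.0]
force: [1.1, -0.6, 2.0]
opening: 0.0255
```

```bash
python3 look.py pics/w11.png; python3 rel.py 2>/dev/null
```

```text
8.6 [0.6661 0.0352 0.1024] [ 1.0689 -0.6497  2.0097] 0.025533118884272156
(np.float64(-42.293528371977345), np.float64(160.82970137498498), array([0.6429, 0.0434, 0.1118]), 5275)
tip pred [0.5689 0.0699 0.0218] [325.5189  72.3181]
pad 670 z 0.018293386189965344 centre [0.5677 0.0697 0.0206] [0.5668 0.0699 0.0185]
plate z 0.01633059615177379
ball depth 0.11203963 2 pred 0.22751439512267682
[-0.9438  0.3305  0.0004]
```

drive_tool --steps '[{"tx": 0,"ty": 0,"tz": 0,"turn": 0,"jaw": 0},{"tx": 0,"ty": 0,"tz": -0.06,"turn": 0,"jaw": 0},{"tx": 0,"ty": 0,"tz": -0.12,"turn": 0,"jaw": 0},{"tx": -0.226,"ty": -0.325,"tz": -0.12,"turn": 0,"jaw": 0},{"tx": -0.226,"ty": -0.325,"tz": -0.12,"turn": 0,"jaw": 0},{"tx": -0.226,"ty": -0.325,"tz": -0.12,"turn": 0,"jaw": 0},{"tx": -0.226,"ty": -0.325,"tz": -0.05,"turn": 0,"jaw": 0},{"tx": -0.226,"ty": -0.325,"tz": -0.05,"turn": 0,"jaw": 0}]' --force 45

```text
t: 9.45
tool_pos: [0.6953, -0.0795, 0.1131]
orientation: [-0.528, -3.09, -0.001]
force: [-0.6, 0.1, -2.0]
opening: 0.0257
```

```bash
python3 look.py pics/w12.png; python3 rel.py 2>/dev/null;  python3 - <<'E'
import cv2
im=cv2.imread('pics/w12.png'); cv2.imwrite('pics/w12z.png',cv2.resize(im[20:170,240:410],None,fx=4,fy=4,interpolation=cv2.INTER_CUBIC))
E
```

```text
9.45 [ 0.6953 -0.0795  0.1131] [-0.6221  0.128  -1.9629] 0.025693038780065555
(np.float64(-41.95827518655096), np.float64(160.79364655129183), array([ 0.6722, -0.0713,  0.1226]), 5266)
tip pred [ 0.5977 -0.0446  0.0333] [325.5141  72.3042]
pad 530 z 0.020376816225628258 centre [ 0.5995 -0.046   0.0193] [ 0.5994 -0.0459  0.0204]
plate z 0.01630234347843787
ball depth 0.22869234 72 pred 0.22751115627005236
[-0.9433  0.3319 -0.0062]
```

View pics/w12z.png

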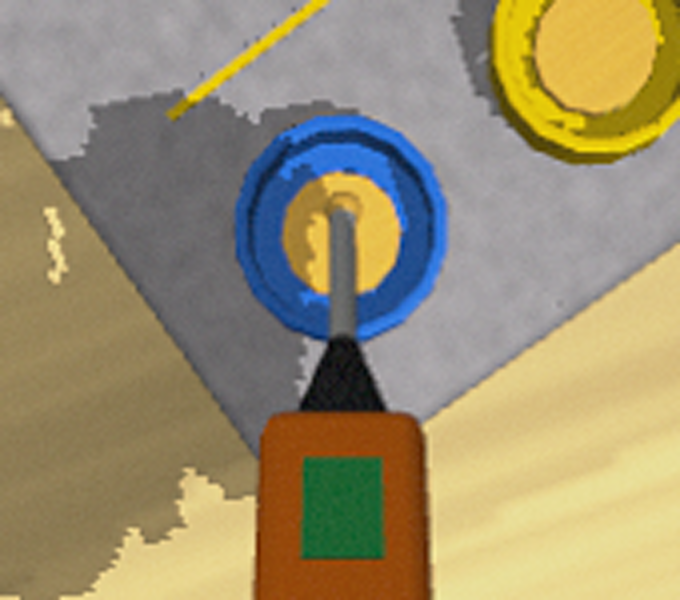

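drive_tool --steps '[{"tx": -0.003,"ty": 0,"tz": 0,"turn": 0,"jaw": 0},{"tx": -0.003,"ty": 0,"tz": 0.03,"turn": 0,"jaw": 0},{"tx": -0.003,"ty": 0,"tz": 0.042,"turn": 0,"jaw": 0},{"tx": -0.003,"ty": 0,"tz": 0.047,"turn": 0,"jaw": 0},{"tx": -0.003,"ty": 0,"tz": 0.05,"turn": 0,"jaw": 0},{"tx": -0.003,"ty": 0,"tz": 0.05,"turn": 0,"jaw": 0},{"tx": -0.003,"ty": 0,"tz": 0.05,"turn": 0,"jaw": 0}]' --force 45

```text
t: 10.2
tool_pos: [0.6986, -0.0792, 0.1026]
orientation: [0.526, 3.097, 0.0]
force: [-0.1, 1.6, 1.3]
opening: 0.0257
```

```bash
python3 look.py pics/w13.png; python3 rel.py 2>/dev/null
```

```text
10.2 [ 0.6986 -0.0792  0.1026] [-0.146   1.5814  1.3442] 0.025651989966905566
(np.float64(-42.18507020090414), np.float64(160.86443816062712), array([ 0.6754, -0.071 ,  0.1119]), 5274)
tip pred [ 0.6014 -0.0446  0.022 ] [325.5215  72.3272]
pad 658 z 0.01865406117777932 centre [ 0.5998 -0.0459  0.0208] [ 0.5989 -0.046   0.0189]
plate z 0.01633178090374765
ball depth nan 0 pred 0.22753178062606516
[-0.9439  0.3304  0.0002]
```

drive_tool --steps '[{"tx": 0,"ty": 0,"tz": 0.001,"turn": 0,"jaw": 0},{"tx": 0,"ty": 0,"tz": 0.001,"turn": 0,"jaw": 0},{"tx": 0,"ty": 0,"tz": 0.001,"turn": 0,"jaw": 0},{"tx": 0,"ty": 0,"tz": 0.001,"turn": 0,"jaw": 0},{"tx": 0,"ty": 0,"tz": 0.001,"turn": 0,"jaw": 0}]' --force 45

```text
t: 10.75
tool_pos: [0.6985, -0.0795, 0.102]
orientation: [0.526, 3.097, -0.0]
force: [-0.7, 0.9, 1.5]
opening: 0.0255
```

```bash
python3 look.py pics/w14.png; python3 rel.py 2>/dev/null
```

```text
10.75 [ 0.6985 -0.0795  0.102 ] [-0.6687  0.9063  1.4713] 0.0254600209337729
(np.float64(-42.17675760846093), np.float64(160.7643180325475), array([ 0.6753, -0.0713,  0.1114]), 5294)
tip pred [ 0.6014 -0.0449  0.0214] [325.529   72.2506]
pad 655 z 0.018028993949709193 centre [ 0.5999 -0.0459  0.0205] [ 0.599  -0.0459  0.0183]
plate z 0.01632698911244168
ball depth nan 0 pred 0.22751661978011067
[-0.9438  0.3304  0.    ]
```

drive_tool --steps '[{"tx": 0,"ty": 0,"tz": 0,"turn": 0,"jaw": 0},{"tx": 0,"ty": 0,"tz": -0.1,"turn": 0,"jaw": 0},{"tx": 0,"ty": 0,"tz": -0.3,"turn": 0,"jaw": 0},{"tx": 0.1,"ty": -0.2,"tz": -0.5,"turn": 0,"jaw": 0},{"tx": 0.459,"ty": -0.879,"tz": -0.5,"turn": 0,"jaw": 0},{"tx": 0.459,"ty": -0.879,"tz": -0.5,"turn": 0,"jaw": 0},{"tx": 0.459,"ty": -0.879,"tz": -0.5,"turn": 0,"jaw": 0},{"tx": 0.459,"ty": -0.879,"tz": -0.5,"turn": 0,"jaw": 0},{"tx": 0.459,"ty": -0.879,"tz": -0.5,"turn": 0,"jaw": 0},{"tx": 0.459,"ty": -0.879,"tz": -0.5,"turn": 0,"jaw": 0},{"tx": 0.459,"ty": -0.879,"tz": -0.5,"turn": 0,"jaw": 0}]' --force 45

```text
t: 11.9
tool_pos: [0.4801, -0.2849, 0.2525]
orientation: [0.532, 3.095, -0.002]
force: [-0.2, 0.5, -1.9]
opening: 0.0261
```

```bash
python3 look.py pics/w15.png
python3 - <<'E'
from h import *
import pickle
np.set_printoptions(precision=4,suppress=True)
c,im,d,s=pickle.load(open('w3.pkl','rb'))
hsv=cv2.cvtColor(im,cv2.COLOR_BGR2HSV)
m=cv2.inRange(hsv,(80,100,40),(95,255,255))
n,l,st,ce=cv2.connectedComponentsWithStats(m)
e,r=ray(c,[(u,v) for v in range(400) for u in range(640)])
P=(e+r*d.reshape(-1,1)).reshape(400,640,3)
for i in range(1,n):
    if st[i,4]>300: q=P[(l==i)]; print(st[i],q.min(0),q.max(0))
E
```

```text
11.9 [ 0.4801 -0.2849  0.2525] [-0.2178  0.5082 -1.8922] 0.026097333306652124
(np.float64(-42.43988351163313), np.float64(160.46214355504105), array([ 0.4569, -0.2765,  0.2617]), 5282)
[ 269    0   72   70 4084] [ 0.2602 -0.2715 -0.0002] [ 0.3912 -0.1972  0.399 ]
[ 170   56   77   71 4249] [ 0.272  -0.4159 -0.0012] [ 0.3912 -0.2449  0.399 ]
```

View pics/w15.png

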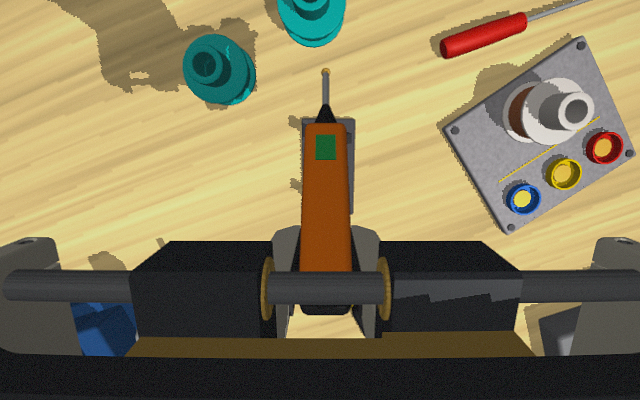

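drive_tool --steps '[{"tx": -0.008,"ty": 0.006,"tz": 0.15,"turn": 0,"jaw": 0},{"tx": -0.008,"ty": 0.006,"tz": 0.3,"turn": 0,"jaw": 0},{"tx": -0.008,"ty": 0.006,"tz": 0.42,"turn": 0,"jaw": 0},{"tx": -0.008,"ty": 0.006,"tz": 0.5,"turn": 0,"jaw": 0},{"tx": -0.008,"ty": 0.006,"tz": 0.52,"turn": 0,"jaw": 0},{"tx": -0.008,"ty": 0.006,"tz": 0.52,"turn": 0,"jaw": 0}]' --force 45

```text
t: 12.55
tool_pos: [0.4844, -0.2805, 0.0947]
orientation: [-0.524, -3.095, -0.002]
force: [-0.0, 0.2, -1.3]
opening: 0.0256
```

```bash
python3 look.py pics/w16.png
```

```text
12.55 [ 0.4844 -0.2805  0.0947] [-0.0238  0.2423 -1.3112] 0.025600586330484152
(np.float64(-42.248599111615135), np.float64(160.83310304976192), array([ 0.4611, -0.2722,  0.1041]), 5322)
```

drive_tool --steps '[{"tx": 0,"ty": -0.01,"tz": 0.02,"turn": 0,"jaw": 0},{"tx": 0,"ty": -0.01,"tz": 0.035,"turn": 0,"jaw": 0},{"tx": 0,"ty": -0.01,"tz": 0.05,"turn": 0,"jaw": 0},{"tx": 0,"ty": -0.01,"tz": 0.065,"turn": 0,"jaw": 0},{"tx": 0,"ty": -0.01,"tz": 0.08,"turn": 0,"jaw": 0},{"tx": 0,"ty": -0.01,"tz": 0.095,"turn": 0,"jaw": 0},{"tx": 0,"ty": -0.01,"tz": 0.11,"turn": 0,"jaw": 0}]' --force 6

```text
t: 13.3
tool_pos: [0.4832, -0.2849, 0.0629]
orientation: [0.527, 3.097, -0.0]
force: [0.3, 0.3, 0.6]
opening: 0.0262
```

```bash
python3 look.py pics/w17.png
```

```text
13.3 [ 0.4832 -0.2849  0.0629] [0.2695 0.3086 0.6404] 0.02617407661210837
(np.float64(-26.199746779934692), np.float64(160.86150446758293), array([ 0.4563, -0.2753,  0.0771]), 5804)
```

View pics/w17.png

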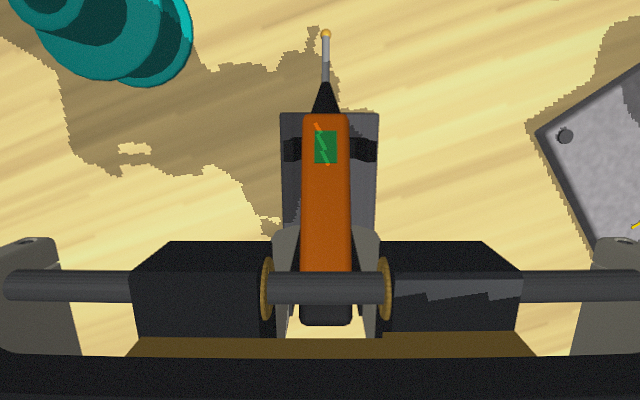

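drive_tool --steps '[{"tx": 0,"ty": 0,"tz": 0.02,"turn": 0,"jaw": 0},{"tx": 0,"ty": 0,"tz": 0.035,"turn": 0,"jaw": 0},{"tx": 0,"ty": 0,"tz": 0.05,"turn": 0,"jaw": 0},{"tx": -0.018,"ty": 0,"tz": 0.056,"turn": 0,"jaw": 0},{"tx": -0.036,"ty": 0,"tz": 0.066,"turn": 0,"jaw": 0},{"tx": -0.053,"ty": 0,"tz": 0.08,"turn": 0,"jaw": 0},{"tx": -0.053,"ty": 0,"tz": 0.09,"turn": 0,"jaw": 0},{"tx": -0.053,"ty": 0,"tz": 0.1,"turn": 0,"jaw": 0},{"tx": -0.053,"ty": 0,"tz": 0.106,"turn": 0,"jaw": 0},{"tx": -0.053,"ty": 0,"tz": 0.106,"turn": 0,"jaw": 0}]' --force 6

```text
t: 14.35
tool_pos: [0.4991, -0.2904, 0.0319]
orientation: [0.526, 3.095, -0.001]
force: [1.7, -0.8, 3.5]
opening: 0.0258
```

```bash
python3 look.py pics/w18.png
```

```text
14.35 [ 0.4991 -0.2904  0.0319] [ 1.6996 -0.8378  3.5197] 0.025846780665880253
(np.float64(-0.23117596760014955), np.float64(160.62765798738656), array([ 0.4656, -0.2785,  0.0602]), 6870)
```

View pics/w18.png

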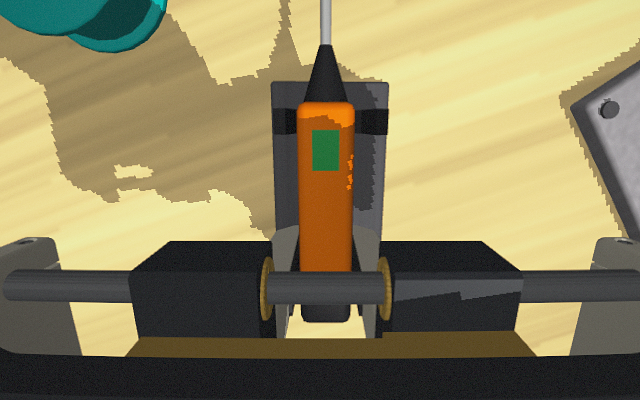

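drive_tool --steps '[{"tx": 0,"ty": 0.006,"tz": -0.002,"turn": 0,"jaw": 0},{"tx": 0,"ty": 0.01,"tz": -0.002,"turn": 0,"jaw": 0},{"tx": 0,"ty": 0.01,"tz": 0.0,"turn": 0,"jaw": 0}]' --force 4

```text
t: 14.7
tool_pos: [0.4993, -0.2874, 0.0316]
orientation: [0.526, 3.097, -0.001]
force: [-1.2, -1.0, 5.9]
opening: 0.0261
```

```bash
python3 look.py pics/w19.png
```

```text
14.7 [ 0.4993 -0.2874  0.0316] [-1.2064 -1.009   5.9141] 0.026129429840749965
(np.float64(-0.18771053497196846), np.float64(160.6075892242981), array([ 0.4657, -0.2755,  0.0602]), 6862)
```

View pics/w19.png

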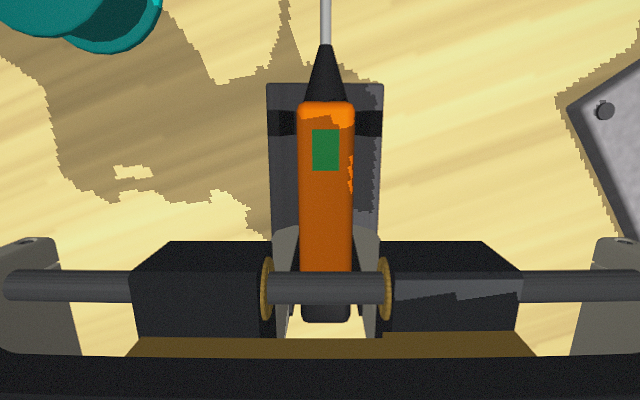

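drive_tool --steps '[{"tx": 0,"ty": 0,"tz": 0,"turn": 0,"jaw": 0.5},{"tx": 0,"ty": 0,"tz": 0,"turn": 0,"jaw": 1},{"tx": 0,"ty": 0,"tz": 0,"turn": 0,"jaw": 1},{"tx": 0,"ty": 0,"tz": 0,"turn": 0,"jaw": 1},{"tx": 0,"ty": 0,"tz": 0,"turn": 0,"jaw": 1},{"tx": 0,"ty": 0,"tz": -0.1,"turn": 0,"jaw": 1},{"tx": 0,"ty": 0,"tz": -0.3,"turn": 0,"jaw": 1},{"tx": 0.15,"ty": 0.02,"tz": -0.6,"turn": 0,"jaw": 1},{"tx": 0.15,"ty": 0.02,"tz": -0.67,"turn": 0,"jaw": 1},{"tx": 0.15,"ty": 0.02,"tz": -0.67,"turn": 0,"jaw": 1},{"tx": 0.15,"ty": 0.02,"tz": -0.67,"turn": 0,"jaw": 1}]' --force 10

```text
t: 15.85
tool_pos: [0.4604, -0.2679, 0.2384]
orientation: [0.525, 3.089, -0.007]
force: [1.4, -1.3, 0.4]
opening: 0.0928
```

```bash
python3 look.py pics/w20.png
```

```text
15.85 [ 0.4604 -0.2679  0.2384] [ 1.3996 -1.3433  0.4348] 0.09284819940696781
(np.float64(-0.15018695427349388), np.float64(160.69295720871568), array([ 0.4772, -0.2791,  0.0604]), 1103)
```

View pics/w20.png

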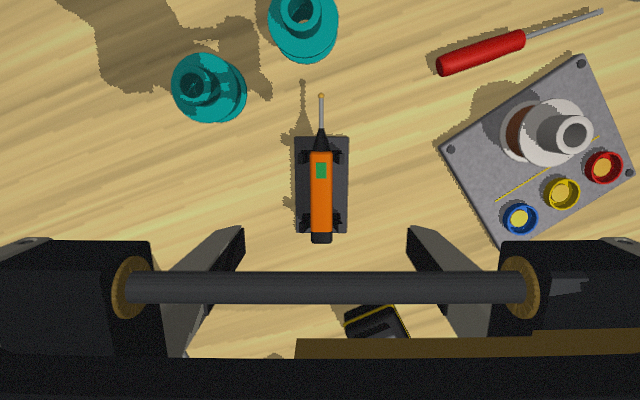

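Run:
```python
from h import *
import pickle
np.set_printoptions(precision=4,suppress=True)
for f in ('w3.pkl','wl.pkl'):
    c,im,d,s=pickle.load(open(f,'rb'))
    hsv=cv2.cvtColor(im,cv2.COLOR_BGR2HSV)
    m=cv2.inRange(hsv,(5,170,80),(17,255,255)); m[:, :290]=0; m[:,350:]=0; m[:140]=0
    h=max(cv2.findContours(m,cv2.RETR_EXTERNAL,cv2.CHAIN_APPROX_NONE)[0],key=cv2.contourArea)
    bp=onplane(c,cv2.boxPoints(cv2.minAreaRect(h)),.06); print(bp.mean(0)); 
    m=cv2.inRange(hsv,(15,90,90),(30,255,255))
    K=np.zeros_like(m);K[80:112,305:335]=1
    # ball by depth
    vv,uu=np.where(K); e,r=ray(c,np.c_[uu,vv]); P=e+r*d[vv,uu][:,None]
    g=(P[:,2]>.035)&(P[:,2]<.055); q=P[g]; a=np.array([-.9435,.331]); al=q[:,:2]@a; print('tip end along',np.percentile(al,99), 'pos',q[al>al.max()-.006].mean(0))
    # base corner dark
```

```text
[ 0.4676 -0.2764  0.06  ]
tip end along -0.4217898436409069 pos [ 0.366  -0.2401  0.0488]
[ 0.472  -0.2771  0.06  ]
tip end along -0.42657351500217616 pos [ 0.3705 -0.2417  0.0487]
```

drive_tool --steps '[{"tx": -0.082,"ty": -0.02,"tz": 0.16,"turn": 0,"jaw": 1},{"tx": -0.082,"ty": -0.02,"tz": 0.32,"turn": 0,"jaw": 0.8},{"tx": -0.082,"ty": -0.02,"tz": 0.48,"turn": 0,"jaw": 0.6},{"tx": -0.082,"ty": -0.02,"tz": 0.6,"turn": 0,"jaw": 0.6},{"tx": -0.082,"ty": -0.02,"tz": 0.66,"turn": 0,"jaw": 0.6},{"tx": -0.082,"ty": -0.02,"tz": 0.67,"turn": 0,"jaw": 0.6},{"tx": -0.082,"ty": -0.02,"tz": 0.67,"turn": 0,"jaw": 0.5}]' --force 8

```text
t: 16.6
tool_pos: [0.4791, -0.2797, 0.0296]
orientation: [-0.526, -3.094, -0.002]
force: [0.1, -0.6, 0.3]
opening: 0.0519
```

drive_tool --steps '[{"tx": 0,"ty": 0,"tz": 0,"turn": 0,"jaw": 0},{"tx": 0,"ty": 0,"tz": 0,"turn": 0,"jaw": 0},{"tx": 0,"ty": 0,"tz": 0,"turn": 0,"jaw": 0},{"tx": 0,"ty": 0,"tz": 0,"turn": 0,"jaw": 0},{"tx": 0,"ty": 0,"tz": 0,"turn": 0,"jaw": 0},{"tx": 0.007,"ty": 0,"tz": 0,"turn": 0,"jaw": 0},{"tx": 0.014,"ty": 0,"tz": 0,"turn": 0,"jaw": 0},{"tx": 0.014,"ty": 0,"tz": 0,"turn": 0,"jaw": 0},{"tx": 0.014,"ty": 0,"tz": 0,"turn": 0,"jaw": 0.5},{"tx": 0.014,"ty": 0,"tz": 0,"turn": 0,"jaw": 1},{"tx": 0.014,"ty": 0,"tz": 0,"turn": 0,"jaw": 1},{"tx": 0.014,"ty": 0,"tz": 0,"turn": 0,"jaw": 1}]' --force 8

```text
t: 17.8
tool_pos: [0.4755, -0.2787, 0.0306]
orientation: [-0.526, -3.096, -0.001]
force: [-0.4, 0.1, 0.1]
opening: 0.0532
```

drive_tool --steps '[{"tx": 0,"ty": 0,"tz": -0.05,"turn": 0,"jaw": 1},{"tx": 0,"ty": 0,"tz": -0.15,"turn": 0,"jaw": 1},{"tx": 0.08,"ty": 0.02,"tz": -0.45,"turn": 0,"jaw": 1},{"tx": 0.08,"ty": 0.02,"tz": -0.6,"turn": 0,"jaw": 1},{"tx": 0.08,"ty": 0.02,"tz": -0.67,"turn": 0,"jaw": 1},{"tx": 0.08,"ty": 0.02,"tz": -0.67,"turn": 0,"jaw": 1}]' --force 8

```text
t: 18.4
tool_pos: [0.4578, -0.2672, 0.2413]
orientation: [0.524, 3.086, -0.009]
force: [0.9, -0.3, 1.6]
opening: 0.0924
```

```bash
python3 look.py pics/w21.png;python3 - <<'E'
from h import *
import pickle
np.set_printoptions(precision=4,suppress=True)
for f in ('w3.pkl','wl.pkl'):
    c,im,d,s=pickle.load(open(f,'rb'))
    hsv=cv2.cvtColor(im,cv2.COLOR_BGR2HSV)
    m=cv2.inRange(hsv,(5,170,80),(17,255,255)); m[:, :290]=0; m[:,350:]=0; m[:140]=0
    h=max(cv2.findContours(m,cv2.RETR_EXTERNAL,cv2.CHAIN_APPROX_NONE)[0],key=cv2.contourArea)
    bp=onplane(c,cv2.boxPoints(cv2.minAreaRect(h)),.06); print(bp.mean(0)); 
    K=np.zeros(d.shape,np.uint8);K[80:112,305:335]=1
    vv,uu=np.where(K); e,r=ray(c,np.c_[uu,vv]); P=e+r*d[vv,uu][:,None]
    g=(P[:,2]>.035)&(P[:,2]<.055); q=P[g]; a=np.array([-.9435,.331]); al=q[:,:2]@a; print('tip end along',np.percentile(al,99), 'pos',q[al>al.max()-.006].mean(0))
E
```

```text
18.4 [ 0.4578 -0.2672  0.2413] [ 0.923  -0.3065  1.5631] 0.09243034610441433
(np.float64(-0.1540292950425213), np.float64(160.862163032961), array([ 0.4737, -0.2778,  0.0604]), 1102)
[ 0.4676 -0.2764  0.06  ]
tip end along -0.4217898436409069 pos [ 0.366  -0.2401  0.0488]
[ 0.4688 -0.2764  0.06  ]
tip end along -0.4232308804012224 pos [ 0.3673 -0.2403  0.0488]
```

View pics/w21.png

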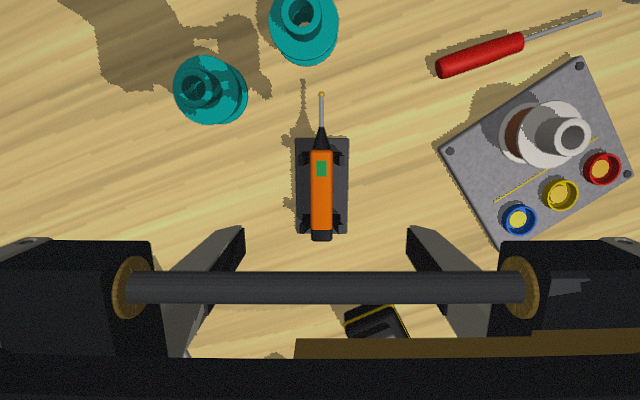

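drive_tool --steps '[{"tx": 0.161,"ty": 0.837,"tz": 0,"turn": 0,"jaw": 1},{"tx": 0.161,"ty": 0.837,"tz": 0,"turn": 0,"jaw": 1},{"tx": 0.161,"ty": 0.837,"tz": 0,"turn": 0,"jaw": 1},{"tx": 0.161,"ty": 0.837,"tz": 0,"turn": 0,"jaw": 1},{"tx": 0.161,"ty": 0.837,"tz": 0.1,"turn": 0,"jaw": 1},{"tx": 0.161,"ty": 0.837,"tz": 0.2,"turn": 0,"jaw": 1},{"tx": 0.161,"ty": 0.837,"tz": 0.3,"turn": 0,"jaw": 1},{"tx": 0.161,"ty": 0.837,"tz": 0.3,"turn": 0,"jaw": 1}]' --force 8

```text
t: 19.25
tool_pos: [0.4885, -0.0113, 0.1363]
orientation: [-0.522, -3.087, 0.001]
force: [-1.1, -0.2, -0.3]
opening: 0.0931
```

Run:
```python
from h import *
np.set_printoptions(precision=4,suppress=True)
s=robot.read_state();c=robot.get_calibration('wrist'); im,d=robot.read_camera('wrist'); cv2.imwrite('pics/w22.png',im)
print(s['t'],s['tool_pos'],s['orientation'])
e,r=ray(c,[(u,v) for v in range(400) for u in range(640)])
P=(e+r*d.reshape(-1,1)).reshape(400,640,3)
m=abs(P[...,2]-.093)<.004; m[:,:240]=0;m[:,400:]=0; m&=np.hypot(P[...,0]-.492,P[...,1]+.012)<.03
q=P[m]; print(len(q),q.mean(0),(q.min(0)+q.max(0))/2,q.max(0)-q.min(0))
```

```text
19.25 [ 0.4885 -0.0113  0.1363] [-0.5224 -3.0874  0.0008]
1518 [ 0.4915 -0.0124  0.0931] [ 0.4921 -0.0128  0.0924] [0.0395 0.0395 0.0067]
```

View pics/w22.png

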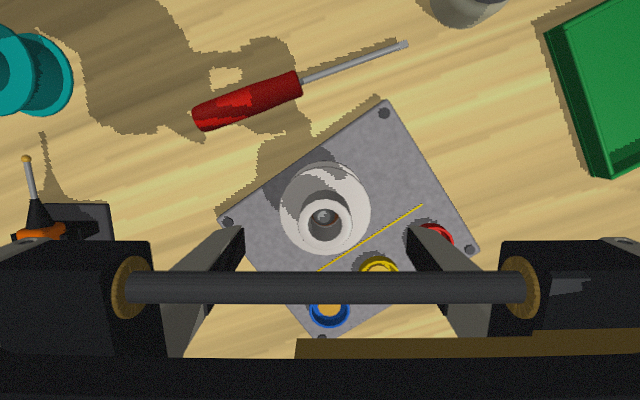

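drive_tool --steps '[{"tx": 0,"ty": 0,"tz": 0.1,"turn": 0,"jaw": 1},{"tx": 0,"ty": 0,"tz": 0.18,"turn": 0,"jaw": 0.9},{"tx": 0,"ty": 0,"tz": 0.235,"turn": 0,"jaw": 0.8},{"tx": 0,"ty": 0,"tz": 0.245,"turn": 0,"jaw": 0.7},{"tx": 0,"ty": 0,"tz": 0.245,"turn": 0,"jaw": 0.7}]' --force 15

```text
t: 19.8
tool_pos: [0.4934, -0.0131, 0.0698]
orientation: [0.528, 3.096, 0.0]
force: [0.3, 0.4, 0.3]
opening: 0.0668
```

drive_tool --steps '[{"tx": 0.005,"ty": 0,"tz": 0.008,"turn": 0,"jaw": 0.5},{"tx": 0.005,"ty": 0,"tz": 0.008,"turn": 0,"jaw": 0},{"tx": 0.005,"ty": 0,"tz": 0.008,"turn": 0,"jaw": 0},{"tx": 0.005,"ty": 0,"tz": 0.008,"turn": 0,"jaw": 0},{"tx": 0.005,"ty": 0,"tz": 0.008,"turn": 0,"jaw": 0},{"tx": 0.005,"ty": 0,"tz": 0.008,"turn": 0,"jaw": 0}]' --force 25

```text
t: 20.4
tool_pos: [0.4918, -0.0123, 0.067]
orientation: [0.526, 3.096, -0.0]
force: [-2.4, -1.4, 5.7]
opening: 0.0395
```

```bash
python3 -c "
from plant import robot
s=robot.read_state();print(s['t'],s['tool_pos'],s['force'],s['wrist_torque'],s['opening'])"
```

```text
20.4 [ 0.49184517 -0.01225041  0.06696494] [-2.39410694 -1.38677362  5.65100455] [-0.26932585  0.27259572 -0.018448  ] 0.03948481525520042
```

drive_tool --steps '[{"tx": 0,"ty": 0,"tz": -0.02,"turn": 0,"jaw": 0},{"tx": 0,"ty": 0,"tz": -0.05,"turn": 0,"jaw": 0},{"tx": 0,"ty": 0,"tz": -0.1,"turn": 0,"jaw": 0},{"tx": 0,"ty": 0,"tz": -0.16,"turn": 0,"jaw": 0},{"tx": 0,"ty": 0,"tz": -0.22,"turn": 0,"jaw": 0},{"tx": 0,"ty": 0,"tz": -0.28,"turn": 0,"jaw": 0},{"tx": 0,"ty": 0,"tz": -0.34,"turn": 0,"jaw": 0},{"tx": 0,"ty": 0,"tz": -0.38,"turn": 0,"jaw": 0},{"tx": 0,"ty": 0,"tz": -0.38,"turn": 0,"jaw": 0}]' --force 25

```text
t: 21.3
tool_pos: [0.4925, -0.0121, 0.1824]
orientation: [0.526, 3.094, 0.0]
force: [0.7, 0.0, -4.0]
opening: 0.0401
```

Run:
```python
from h import *
np.set_printoptions(precision=4,suppress=True)
s=robot.read_state(); print(s['t'],s['tool_pos'],s['force'],s['wrist_torque'],s['opening'])
im,d=robot.read_camera('side'); cv2.imwrite('pics/s23.png',cv2.resize(im[100:300,220:520],None,fx=2.5,fy=2.5))
c=robot.get_calibration('wrist');im,d=robot.read_camera('wrist'); cv2.imwrite('pics/w23.png',im)
```

```text
21.3 [ 0.4925 -0.0121  0.1824] [ 0.7461  0.0311 -4.0039] [ 0.0423 -0.0758 -0.0109] 0.04009890748611237
```

View pics/s23.png

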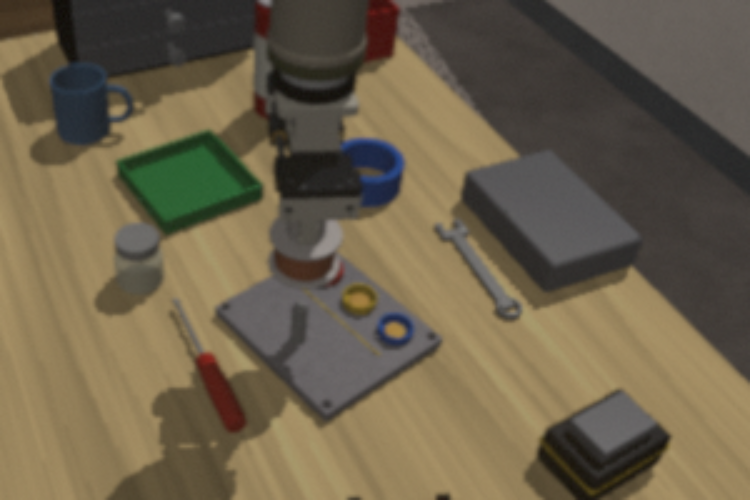

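View pics/w23.png

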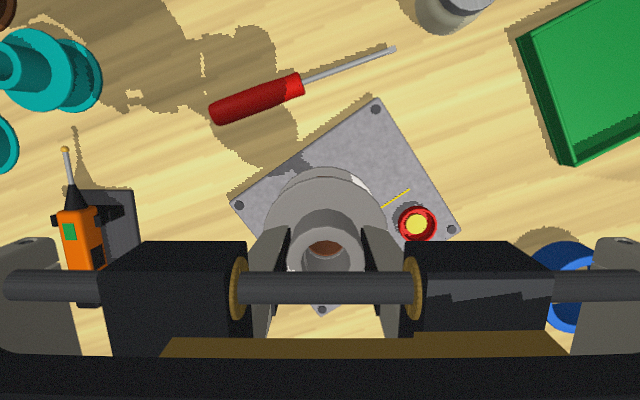

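Run:
```python
from h import *
np.set_printoptions(precision=4,suppress=True)
c=robot.get_calibration('scene'); d=np.load('pics/scene0d.npy')
print(withdepth(c,np.array([(438,135),(439,140),(432,155),(428,175),(375,108)],float),d))
```

```text
[[0.6583 0.4395 0.1876]
 [0.6743 0.4184 0.1928]
 [0.6719 0.4094 0.1272]
 [0.681  0.4112 0.0284]
 [0.3589 0.5246 0.0577]]
```

drive_tool --steps '[{"tx": 0.1,"ty": 0.15,"tz": 0,"turn": 0,"jaw": 0},{"tx": 0.17,"ty": 0.3,"tz": 0,"turn": 0,"jaw": 0},{"tx": 0.22,"ty": 0.45,"tz": 0,"turn": 0,"jaw": 0},{"tx": 0.28,"ty": 0.6,"tz": 0,"turn": 0,"jaw": 0},{"tx": 0.33,"ty": 0.75,"tz": 0,"turn": 0,"jaw": 0},{"tx": 0.37,"ty": 0.88,"tz": 0,"turn": 0,"jaw": 0},{"tx": 0.398,"ty": 0.95,"tz": 0,"turn": 0,"jaw": 0},{"tx": 0.398,"ty": 0.987,"tz": 0,"turn": 0,"jaw": 0},{"tx": 0.398,"ty": 0.987,"tz": 0,"turn": 0,"jaw": 0},{"tx": 0.398,"ty": 0.987,"tz": 0,"turn": 0,"jaw": 0}]' --force 25

```text
t: 22.4
tool_pos: [0.4764, 0.3058, 0.1793]
orientation: [-0.527, -3.096, 0.002]
force: [-0.1, 0.2, -4.4]
opening: 0.0398
```

Run:
```python
from h import *
np.set_printoptions(precision=4,suppress=True)
s=robot.read_state(); print(s['t'],s['tool_pos'],s['force'],s['wrist_torque'],s['opening'])
c=robot.get_calibration('wrist');im,d=robot.read_camera('wrist'); cv2.imwrite('pics/w24.png',im)
im,d=robot.read_camera('side'); cv2.imwrite('pics/s24.png',cv2.resize(im[50:250,220:520],None,fx=2.5,fy=2.5))
```

```text
22.4 [0.4764 0.3058 0.1793] [-0.0963  0.2231 -4.3813] [0.0261 0.0662 0.0731] 0.03983356896746474
```

View pics/w24.png

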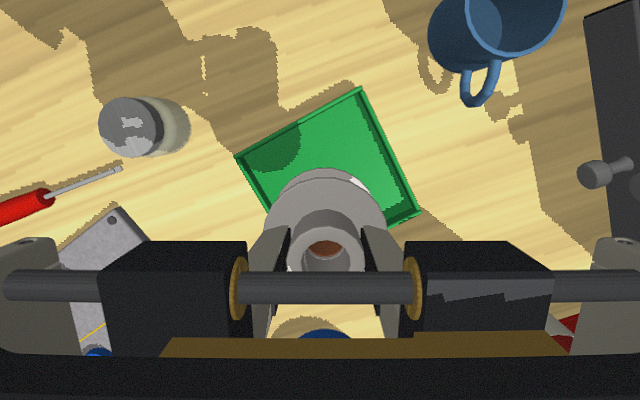

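View pics/s24.png

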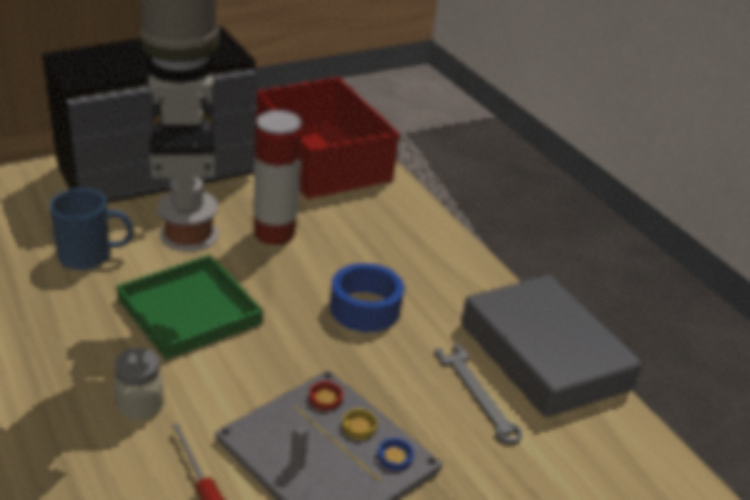

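Run:
```python
from h import *
np.set_printoptions(precision=4,suppress=True)
c=robot.get_calibration('wrist'); p=onplane(c,[(235,156),(360,88),(420,212)],.025); print(p,(p[0]+p[2])/2)
```

```text
[[0.4153 0.2279 0.025 ]
 [0.3946 0.3711 0.025 ]
 [0.5381 0.3936 0.025 ]] [0.4767 0.3107 0.025 ]
```

drive_tool --steps '[{"tx": 0,"ty": 0,"tz": 0.06,"turn": 0,"jaw": 0},{"tx": 0,"ty": 0,"tz": 0.14,"turn": 0,"jaw": 0},{"tx": 0,"ty": 0,"tz": 0.22,"turn": 0,"jaw": 0},{"tx": 0,"ty": 0,"tz": 0.3,"turn": 0,"jaw": 0},{"tx": 0,"ty": 0,"tz": 0.35,"turn": 0,"jaw": 0},{"tx": 0,"ty": 0,"tz": 0.37,"turn": 0,"jaw": 0},{"tx": 0,"ty": 0,"tz": 0.385,"turn": 0,"jaw": 0},{"tx": 0,"ty": 0,"tz": 0.395,"turn": 0,"jaw": 0},{"tx": 0,"ty": 0,"tz": 0.4,"turn": 0,"jaw": 0},{"tx": 0,"ty": 0,"tz": 0.4,"turn": 0,"jaw": 0}]' --force 25

```text
t: 23.5
tool_pos: [0.4769, 0.3072, 0.0609]
orientation: [0.526, 3.096, 0.001]
force: [-0.5, 0.3, -3.4]
opening: 0.04
```

Foot ≈5 mm above the floor; lower gently until contact.

drive_tool --steps '[{"tx": 0,"ty": 0,"tz": 0.006,"turn": 0,"jaw": 0},{"tx": 0,"ty": 0,"tz": 0.01,"turn": 0,"jaw": 0},{"tx": 0,"ty": 0,"tz": 0.014,"turn": 0,"jaw": 0},{"tx": 0,"ty": 0,"tz": 0.014,"turn": 0,"jaw": 0}]' --force 25

```text
t: 23.9
tool_pos: [0.4768, 0.3069, 0.0563]
orientation: [0.526, 3.097, 0.0]
force: [-0.4, -0.9, -1.1]
opening: 0.0397
```

drive_tool --steps '[{"tx": 0,"ty": 0,"tz": 0.002,"turn": 0,"jaw": 0},{"tx": 0,"ty": 0,"tz": 0.003,"turn": 0,"jaw": 0},{"tx": 0,"ty": 0,"tz": 0.003,"turn": 0,"jaw": 0}]' --force 15

```text
t: 24.2
tool_pos: [0.4771, 0.3068, 0.0562]
orientation: [0.527, 3.096, 0.0]
force: [-1.3, -3.8, 5.1]
opening: 0.0398
```

Contact (force now +5 N). Release and retreat.

drive_tool --steps '[{"tx": 0,"ty": 0,"tz": 0,"turn": 0,"jaw": 0.6},{"tx": 0,"ty": 0,"tz": 0,"turn": 0,"jaw": 1},{"tx": 0,"ty": 0,"tz": 0,"turn": 0,"jaw": 1},{"tx": 0,"ty": 0,"tz": 0,"turn": 0,"jaw": 1},{"tx": 0,"ty": 0,"tz": 0,"turn": 0,"jaw": 1},{"tx": 0,"ty": 0,"tz": -0.05,"turn": 0,"jaw": 1},{"tx": 0,"ty": 0,"tz": -0.15,"turn": 0,"jaw": 1},{"tx": 0,"ty": 0,"tz": -0.3,"turn": 0,"jaw": 1},{"tx": 0,"ty": 0,"tz": -0.45,"turn": 0,"jaw": 1},{"tx": 0,"ty": 0,"tz": -0.55,"turn": 0,"jaw": 1},{"tx": 0,"ty": 0,"tz": -0.55,"turn": 0,"jaw": 1}]' --force 10

```text
t: 25.3
tool_pos: [0.4794, 0.3085, 0.228]
orientation: [0.525, 3.088, 0.011]
force: [0.4, 0.0, -0.5]
opening: 0.0932
```

Run:
```python
from h import *
np.set_printoptions(precision=4,suppress=True)
s=robot.read_state(); print(s['t'],s['tool_pos'],s['force'])
c=robot.get_calibration('wrist');im,d=robot.read_camera('wrist'); cv2.imwrite('pics/w25.png',im)
e,r=ray(c,[(u,v) for v in range(400) for u in range(640)])
P=(e+r*d.reshape(-1,1)).reshape(400,640,3)
m=(abs(P[...,2]-.082)<.008)&(np.hypot(P[...,0]-.477,P[...,1]-.307)<.03)
q=P[m]; print(len(q),np.median(q,0),q.std(0))
im,d=robot.read_camera('side'); cv2.imwrite('pics/s25.png',im)
im,d=robot.read_camera('scene'); cv2.imwrite('pics/c25.png',im)
```

```text
25.3 [0.4794 0.3085 0.228 ] [ 0.4097  0.0288 -0.5079]
775 [0.4777 0.3069 0.0822] [0.0116 0.0113 0.0017]
```

View pics/w25.png

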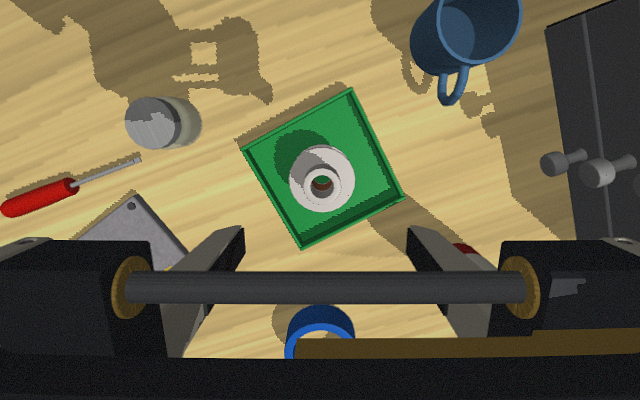

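View pics/s25.png

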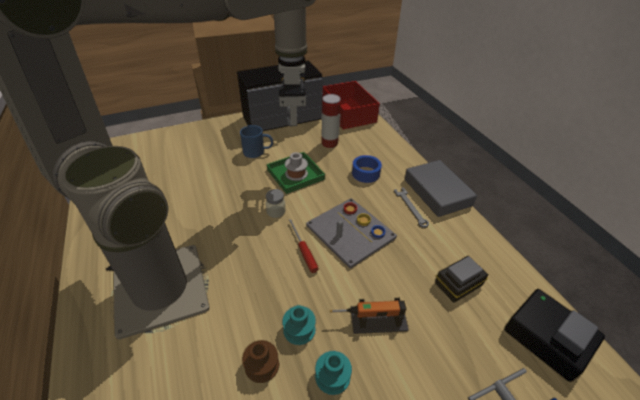

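View pics/c25.png

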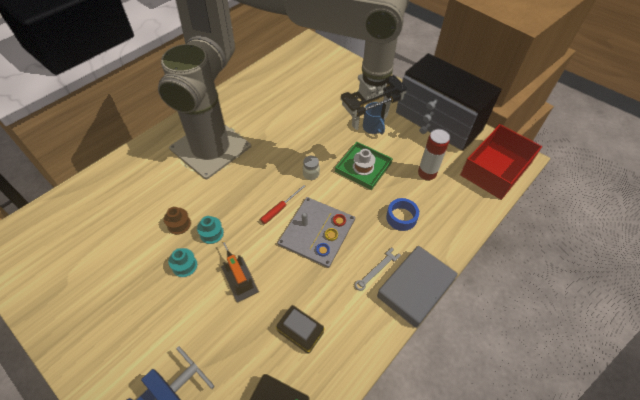

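The coil stands upright in the middle of the tray (wrist picture at 322,182), the probe is in its cradle (side picture at 378,310), and nothing else has moved.

```bash
python3 -c "
from plant import robot
print(robot.close_job())"
```

```text
the job is handed in; nothing more can be done
None
```

The job is done and handed in at about 25.5 s on the robot's clock; no verdict came back.

- **Probe grasp:** The moves can't tilt the tool. I gripped the probe lightly behind its balance point and let it droop to 42°, then clamped it at 45 N.
- **Pads:** I pressed red and then blue, each for a little over half a second. The wrist depth images showed about 2.1 mm of travel on red and 2.35 mm on blue. The tip never went down at yellow.
- **Probe back in its cradle:** It first sat about 4.6 mm too far back. I regripped it and slid it forward. It now lies level and, compared with the first picture, is within about 1.5 mm of where it started.
- **Coil:** I slid it straight up off the spindle and set it down upright in the tray. Its centre is within about 4 mm of the tray's centre, and its top is at 82 mm, as expected for the coil standing on the tray floor.
- **Last check:** The final pictures show the other objects where they were and the gripper clear of everything. The two estimates of the tray's centre differed by about 4 mm, which is harmless in a 150 mm tray.

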